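# Lock out the trainer: stow the fuses and the holder's cap

### The arm

A 6-joint arm with a two-finger parallel gripper is mounted at the origin on the work surface. World frame = base frame: x ahead of the robot, y to its left, z up, the work surface at z = 0. Lengths are in mm, angles in rad, forces in N, time in s.
With the tool pointing down it reaches from about 300 to 750 mm from the base axis. Payload 8.5 kg.
Tool frame: the origin (TCP) lies at the very end of the fingers, on their centre line; the grasp point (between the pads) lies robot.pinch_z behind it (robot.pinch_z is the distance from the TCP to the grasp point, in mm); x points along the fingers, y is the direction in which the jaws open and shut, and the axes are right-handed (so a half turn about x gives the same grasp; the last joint's range is limited). The gripper opens to 88 mm and grips with 3 to 60 N. Pads are 18 mm wide; open, the fingers measure 123 mm over their backs; the gripper's body (75 mm by 187 mm) begins 45 mm behind the grasp point.
Start: joints at [-1.376, 0.381, 1.297, -0, 1.464, -0.215], TCP at [219.127, -504.444, 217.648] pointing down, gripper open.
Joint ranges: [-3.11, 3.11], [-0.89, 2.33], [0.22, 2.48], [-1.42, 4.56], [0.17, 2.85], [-2.88, 2.88]. Speed limits (rad/s): [2.39, 2.39, 3.14, 3.14, 3.14, 3.14].

### API

Orientations are given as a 3x3 rotation matrix whose columns are the frame's x, y, z axes.
In Python, from cell import robot gives the robot as it stands.
- The arm moves only by the tool send_rows, never from a script. Its argument "plan" is a list that holds one entry, the list of rows, each a list of 4 numbers: the shift along the world's x, y, z in m, then the turn about the world's z in degrees. A call has 1 to 20 rows; each row shifts and turns the commanded pose from where the row before left it; what a row does not reach is not made up. A row lasts 1/12 s, in which the tool goes at most 41.7 mm and 7.16 degrees, less where a joint would pass 70% of its speed; a pose out of reach is approached as far as the arm can. A call with a gripper value outside its range is refused whole. "hand" is the finger opening in m, from 0 to 0.0881, set as the call begins (left out, the last holds). The fingers move at their own pace and stop on an object; "newtons" is the grip in N (left out, the last holds). Time passes only in rows, so rows that do not move let the fingers close. It gives the time, the measured TCP pose, the force and the opening at its end, in the units of the state.
- robot.state(): the state, without advancing time (a new reading comes with each control period).
- robot.get_image(name): name is "side" or "top"; returns a dict with "color" (420x560x3 uint8, red, green, blue), "intrinsics" (3x3 intrinsics, pixels), "rvec" (rotation vector, rad) and "tvec" (3), from world to camera coordinates, as OpenCV has them. Camera axes: x right, y down, z forward; pixel columns grow to the right and rows downward; lengths in mm; the calibration is good to about 2 mm. A picture is of the moment at which its call begins. There is no depth.
- robot.job_done(): hands the job in, once; it reports no verdict.
Trained networks look in a picture, given as the dict that the camera call returned (one of the last four; its "shot" number tells which), for a name from the list of things; names that differ only in an ending like _2 or _b are one class to them, and where a whole thing is asked for, a point or a joint stands for the part that bears it (a point fixed in the world has none). Each returns a list of dicts, best first, with "conf" (0 to 1); they miss things now and then, are a little off and sometimes report something else, mostly with a low value. They report only what shows in the picture. A call takes as long as a camera call. They do not tell look-alikes from the thing itself.
- robot.cut_out(picture, label): "mask" (420x560 bool, what is visible of it) and "box" ([centre column, centre row, width, height] in pixels, round what is visible of it).
- robot.spot_point(picture, label): "location" ([column, row] in pixels: a listed point, or the origin of a listed thing).
The state is a dict: "clock": time; "q": joint angles; "joint_vel": joint speeds; "joint_torque": joint torques, N m; "ee_pos": TCP position; "tool_rot": TCP orientation; "force": force on the tool from outside, world axes, zero at the start; "torque": the same for the moment, N m; "gripper_width": finger opening in mm.
Only numpy, scipy, OpenCV 4.12 (cv2) and the standard library are available. Lean on these libraries where they do the work, as an engineer would, in place of code of your own. Each camera call takes 0.05 s, during which the arm holds its last target.

### The job

Lock out this training bench: unscrew the orange cap from the fuse holder without forcing it and lift it away, pull the fuse out from under it, and put the cap, that fuse and every loose fuse lying on the bench into the grey case. When all of them are in, lower the case's blue lid fully shut, and leave the three workpiece discs standing among the fuses where they are.

Things in the scene. Friction and masses are not known exactly. Their poses are not given: they have to be found in the camera images.
- holder: fixed fuse holder: grey housing 110 x 110 mm, 50 mm high; origin at the centre of its underside, z up, x and y along its sides. On it stands a black threaded neck (right-hand, 46 mm across, 27 mm high, rim 77 mm above the bench) with a square socket 20.5 mm wide, 31 mm deep, sides along x and y
- cap_mid (a point): centre (half-way up) of the orange screw cap: twelve-sided, 57 mm across flats, 58 mm high, hollow, closed on top, 90 g; z up the screw axis, x square to a flat (flats every 30 degrees). At first its rim rests on the housing (top 108 mm above the bench). Turned counter-clockwise from above it rises 7 mm a turn, easily, and comes free after 2 turns (12.6 rad), not before
- fuse_main_mid (a point): centre of the fuse in the holder's socket, hidden by the cap at first: square white ceramic body, brass ends, 18 x 18 x 56 mm (56 along its z), 60 g, sides along its x and y. It stands loosely in the socket, its upper 25 mm above the neck's rim (top 102 mm above the bench), and pulls straight up
- case: fixed grey open-topped storage case, 160 mm (its x) by 230 mm (its y) by 66 mm high, walls and floor 5 mm thick, no compartments; origin at the centre of its underside. Its lid is hinged along the +x rim.
- lid (a joint): hinge of the case's blue lid, rad: 0 closed, 1.65 to 1.85 standing open. Axis along the case's y at x = +80 mm, z = 66.5 mm of the case. Lid 160 mm long, 230 wide, 8 thick; the hinge is stiff: the lid stays at any angle and must be pushed (2 to 4 N at its edge) all the way down
- lid_tab (a point): centre of the black finger tab, 70 mm wide, 22 mm long, 8 mm thick, that prolongs the lid at the middle of its free edge, 170 mm from the hinge axis, in the lid's plane. Its z is the lid's outward normal (up when closed, away from the robot when open), y along the edge
- spare0_mid (a point): centre of a loose fuse lying on the bench, may be absent (None): square white ceramic body with brass ends, 18 x 18 mm and 56 mm long, 60 g; its length along its own x.
- spare1_mid (a point): centre of a loose fuse lying on the bench, may be absent (None): square white ceramic body with brass ends, 18 x 18 mm and 56 mm long, 60 g; its length along its own x.
- spare2_mid (a point): centre of a loose fuse lying on the bench, may be absent (None): square white ceramic body with brass ends, 18 x 18 mm and 56 mm long, 60 g; its length along its own x.
- spare3_mid (a point): centre of a loose fuse lying on the bench, may be absent (None): square white ceramic body with brass ends, 18 x 18 mm and 56 mm long, 60 g; its length along its own x.
- puck_red: bystander, not to be disturbed: red plastic disc 40 mm across, 26 mm high; origin on its underside
- puck_metal: bystander, not to be disturbed: aluminium disc 40 mm across, 26 mm high; origin on its underside
- puck_black: bystander, not to be disturbed: black plastic disc 40 mm across, 26 mm high; origin on its underside
There are look-alikes about, which are no part of the job. Leave any pink look-alike of the part that bears spare1_mid alone. Leave any pink look-alike of the part that bears spare2_mid alone.

How it is judged (in metres and radians):
On the way, in this order (a step that is already met when the one before it is completed fails the run):
1. the cap is unscrewed and lifted clear of the holder (horizontal distance between cap_mid and holder above 0.06 m), for 0.1 s.
2. the cap and every fuse lie in the case while its lid is still open (x of cap_mid in the frame of case between -0.076 and 0.076 m and y of cap_mid in the frame of case between -0.111 and 0.111 m and z of cap_mid in the frame of case between 0.005 and 0.062 m and x of fuse_main_mid in the frame of case between -0.076 and 0.076 m and y of fuse_main_mid in the frame of case between -0.111 and 0.111 m and z of fuse_main_mid in the frame of case between 0.005 and 0.062 m and x of spare0_mid in the frame of case between -0.076 and 0.076 m and y of spare0_mid in the frame of case between -0.111 and 0.111 m and z of spare0_mid in the frame of case between 0.005 and 0.062 m and x of spare1_mid in the frame of case between -0.076 and 0.076 m and y of spare1_mid in the frame of case between -0.111 and 0.111 m and z of spare1_mid in the frame of case between 0.005 and 0.062 m and x of spare2_mid in the frame of case between -0.076 and 0.076 m and y of spare2_mid in the frame of case between -0.111 and 0.111 m and z of spare2_mid in the frame of case between 0.005 and 0.062 m and x of spare3_mid in the frame of case between -0.076 and 0.076 m and y of spare3_mid in the frame of case between -0.111 and 0.111 m and z of spare3_mid in the frame of case between 0.005 and 0.062 m and value of joint lid above 1 rad), for 0.2 s.
At the end, for the whole second after the job is handed in: The centres of the cap, of the holder's fuse and of every loose fuse present lie inside the case (within its walls, 5 to 62 mm above its underside), at rest, and the lid is within 0.05 rad of closed (x of cap_mid in the frame of case between -0.076 and 0.076 m and y of cap_mid in the frame of case between -0.111 and 0.111 m and z of cap_mid in the frame of case between 0.005 and 0.062 m and x of fuse_main_mid in the frame of case between -0.076 and 0.076 m and y of fuse_main_mid in the frame of case between -0.111 and 0.111 m and z of fuse_main_mid in the frame of case between 0.005 and 0.062 m and x of spare0_mid in the frame of case between -0.076 and 0.076 m and y of spare0_mid in the frame of case between -0.111 and 0.111 m and z of spare0_mid in the frame of case between 0.005 and 0.062 m and x of spare1_mid in the frame of case between -0.076 and 0.076 m and y of spare1_mid in the frame of case between -0.111 and 0.111 m and z of spare1_mid in the frame of case between 0.005 and 0.062 m and x of spare2_mid in the frame of case between -0.076 and 0.076 m and y of spare2_mid in the frame of case between -0.111 and 0.111 m and z of spare2_mid in the frame of case between 0.005 and 0.062 m and x of spare3_mid in the frame of case between -0.076 and 0.076 m and y of spare3_mid in the frame of case between -0.111 and 0.111 m and z of spare3_mid in the frame of case between 0.005 and 0.062 m and value of joint lid below 0.05 rad and linear speed of each of cap, fuse_main below 0.02 m/s); the robot touches nothing.
It fails at once if the cap is forced against the holder's thread with more than 80 N (contact force between cap and holder above 80 N).
It fails at once if a workpiece disc is pushed more than 50 mm aside (distance of any of puck_red, puck_metal, puck_black from where it was at the start of the episode above 0.05 m).
Of spare0, spare1, spare2, spare3 only 1 to 3 are there at a start; the rules pass over those that are not, and their reading is None.
At some moment in a run one of spare0, spare1, spare2, spare3 may be knocked a few centimetres aside while the robot is not near it.
Once in a run the grip may slacken for a moment while it holds something.
It also fails if it takes over 210 s, if anything falls off the work surface, if the arm or the gripper's body presses on something with over 40 N, if the wrist force passes 120 N, or if a joint passes its speed limit or range.

## Working session

There is one attempt and no reset: what is moved stays moved. The work goes in short steps, Python scripts to look and compute and a tool call to move; the robot and the scene stay as the last step left them, time stands still between calls to the robot, and variables do not carry over. Pictures are saved under pics/ and viewed, and the job is handed in when it is done.

Besides the shell and the picture viewer there is one more tool, called after "Request:" as name([rows], argument=value, ...), one row to a line, values as JSON. send_rows: Moves the arm, as the interface text tells. Its arguments: {"type":"object","properties":{"plan":{"type":"array","items":{"type":"array","items":{"type":"array","items":{"type":"number"}}}},"hand":{"type":"number"},"newtons":{"type":"number"}},"required":["plan"]}

```bash
ls; mkdir -p pics; cat > h.py <<'E'
import numpy as np, cv2
from cell import robot
def P(pic):
    R=cv2.Rodrigues(np.array(pic["rvec"],float))[0]; return np.array(pic["intrinsics"],float),R,np.array(pic["tvec"],float).ravel()
def back(pic,uv,z):
    K,R,t=P(pic); d=R.T@np.linalg.solve(K,[uv[0],uv[1],1.]); c=-R.T@t
    return c+d*(z-c[2])/d[2]
def proj(pic,X):
    K,R,t=P(pic); p=K@(R@np.array(X,float)+t); return p[:2]/p[2]
def tri(a,ua,b,ub):
    A=[];B=[]
    for pic,uv in((a,ua),(b,ub)):
        K,R,t=P(pic); d=R.T@np.linalg.solve(K,[uv[0],uv[1],1.]); d/=np.linalg.norm(d); c=-R.T@t
        M=np.eye(3)-np.outer(d,d); A.append(M);B.append(M@c)
    x=np.linalg.lstsq(np.vstack(A),np.hstack(B),rcond=None)[0]; return x
def save(pic,name,crop=None,s=1):
    im=pic["color"][:,:,::-1]
    if crop: im=im[crop[1]:crop[3],crop[0]:crop[2]]
    if s!=1: im=cv2.resize(im,None,fx=s,fy=s,interpolation=cv2.INTER_CUBIC)
    cv2.imwrite("pics/"+name,im)
E
python3 - <<'E'
from h import *
print(robot.state()["clock"],robot.pinch_z)
t=robot.get_image("top");s=robot.get_image("side")
save(t,"t0.png");save(s,"s0.png")
for n,p in(("top",t),("side",s)):
    K,R,tt=P(p);print(n,(-R.T@tt).round(),R.T[:,2].round(2))
    for l in["holder","cap_mid","case","lid_tab","spare0_mid","spare1_mid","spare2_mid","spare3_mid","puck_red","puck_metal","puck_black"]:
        print(l,[(np.round(d["location"]).tolist(),round(d["conf"],2)) for d in robot.spot_point(p,l)])
E
```

```text
pics
0.0 18.700000000000003
top [ 273.    0. 1280.] [ 0.19  0.01 -0.98]
holder [([161.0, 249.0], 0.56)]
cap_mid [([152.0, 246.0], 0.85)]
case [([403.0, 244.0], 0.63)]
lid_tab [([422.0, 178.0], 0.72)]
spare0_mid [([291.0, 180.0], 0.56)]
spare1_mid [([264.0, 146.0], 0.71), ([300.0, 144.0], 0.57), ([234.0, 138.0], 0.5)]
spare2_mid [([281.0, 208.0], 0.63), ([284.0, 244.0], 0.61), ([404.0, 245.0], 0.18)]
spare3_mid [([159.0, 250.0], 0.29)]
puck_red [([250.0, 246.0], 0.62), ([318.0, 212.0], 0.47)]
puck_metal [([249.0, 179.0], 0.61)]
puck_black [([251.0, 248.0], 0.53)]
side [193. 655. 634.] [ 0.37 -0.72 -0.59]
holder [([249.0, 384.0], 0.86)]
cap_mid [([246.0, 353.0], 0.8), ([331.0, 92.0], 0.55)]
case [([367.0, 191.0], 0.96)]
lid_tab [([331.0, 94.0], 0.83)]
spare0_mid [([257.0, 223.0], 0.65)]
spare1_mid [([209.0, 230.0], 0.8), ([227.0, 208.0], 0.75), ([175.0, 255.0], 0.63), ([366.0, 188.0], 0.63)]
spare2_mid [([279.0, 245.0], 0.65), ([323.0, 257.0], 0.64), ([210.0, 231.0], 0.35)]
spare3_mid []
puck_red [([300.0, 229.0], 0.8)]
puck_metal [([232.0, 256.0], 0.7)]
puck_black [([302.0, 280.0], 0.76), ([302.0, 228.0], 0.16)]
```

View pics/t0.png

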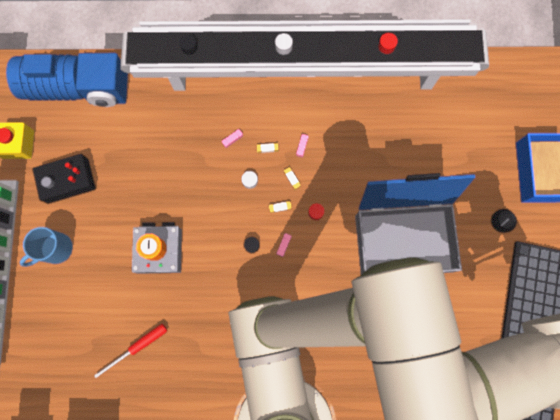

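View pics/s0.png

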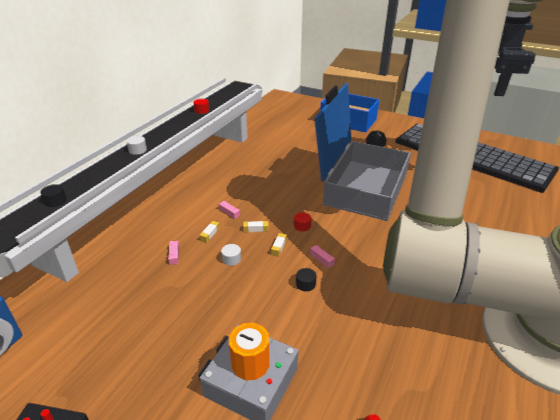

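```bash
python3 - <<'E'
import cv2
a=cv2.imread("pics/t0.png")[120:280,215:345];b=cv2.imread("pics/s0.png")[190:310,150:350]
cv2.imwrite("pics/t0c.png",cv2.resize(a,None,fx=3.7,fy=3.7,interpolation=2))
cv2.imwrite("pics/s0c.png",cv2.resize(b,None,fx=4,fy=4,interpolation=2))
E
```

```text
(no output)
```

View pics/t0c.png

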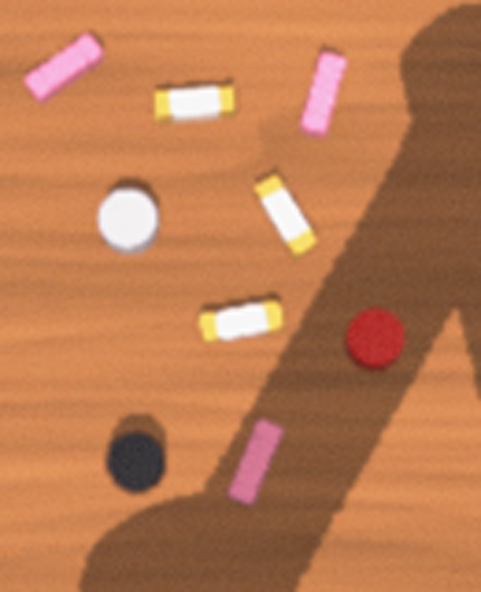

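View pics/s0c.png

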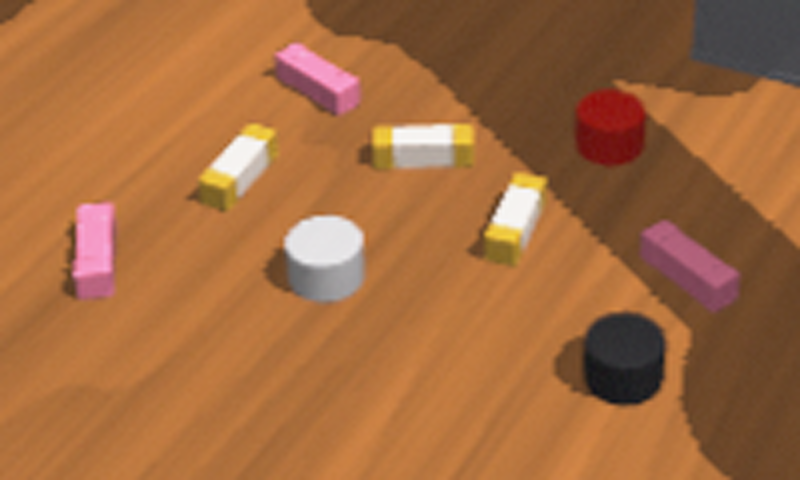

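The three loose fuses to collect are white with brass ends, at top-view pixels (268,148), (292,178) and (281,207). The pink look-alikes to leave are at (232,138), (302,145) and (284,245). The discs stand at (249,179) metal, (317,212) red and (252,244) black. The white, red and black discs on the conveyor are decoration. The crops confirm this choice.

```bash
cat >> h.py <<'E'
def rect(pic,mask,z):
    c=max(cv2.findContours(mask.astype(np.uint8),cv2.RETR_EXTERNAL,cv2.CHAIN_APPROX_NONE)[0],key=cv2.contourArea)[:,0]
    X=np.array([back(pic,u,z)[:2] for u in c],np.float32)
    (cx,cy),(w,h),a=cv2.minAreaRect(X)
    if w<h: a+=90; w,h=h,w
    return round(float(cx),1),round(float(cy),1),round(float((a+90)%180-90),1),round(float(w),1),round(float(h),1)
def fuses(pic,z=12,verbose=True,nm="top"):
    hsv=cv2.cvtColor(pic["color"],cv2.COLOR_RGB2HSV);H,S,V=[hsv[...,i].astype(int) for i in range(3)]
    br=(H>=22)&(H<=32)&(S>150)&(V>90)
    wh=(S<50)&(V>140)
    m=cv2.morphologyEx((br|wh).astype(np.uint8),cv2.MORPH_CLOSE,np.ones((3,3)))
    n,L,st,ce=cv2.connectedComponentsWithStats(m)
    o=[]
    for i in range(1,n):
        if 60<st[i,4]<900 and (br&(L==i)).sum()>12 and (wh&(L==i)).sum()>20:
            r=rect(pic,L==i,z); o.append((ce[i].round().tolist(),st[i,4])+r)
    return o
E
python3 - <<'E'
from h import *
t=robot.get_image("top");s=robot.get_image("side")
for n,p in(("top",t),("side",s)):
    print(n)
    for f in fuses(p): print(f)
    for l in["holder","case","cap_mid","puck_metal","puck_red","puck_black"]:
        d=robot.cut_out(p,l)
        if d: print(l,d[0]["conf"],np.round(d[0]["box"]), rect(p,d[0]["mask"],{"holder":50,"case":66,"cap_mid":108}.get(l,26)))
def sp(p,l): return robot.spot_point(p,l)[0]["location"]
for l in["holder","case","cap_mid","lid_tab","puck_metal","puck_red","puck_black"]:
    print(l,tri(t,sp(t,l),s,sp(s,l)).round(1))
save(t,"tc.png",(345,160,485,285),5);save(t,"th.png",(115,210,205,285),6);save(s,"sh.png",(190,310,310,420),5);
E
```

```text
top
([267.0, 147.0], np.int32(130), 683.9, 43.9, -90.0, 52.0, 21.7)
holder 0.95 [158. 247.  53.  52.] (418.6, 309.1, -0.1, 124.4, 121.6)
case 0.91 [414. 222. 120. 100.] (476.8, -317.5, -89.4, 297.6, 241.9)
cap_mid 0.84 [152. 247.  29.  33.] (411.5, 308.4, 59.7, 69.2, 54.2)
puck_metal 0.72 [248. 180.  12.  17.] (593.6, 88.8, 0.5, 39.4, 35.6)
puck_black 0.68 [252. 247.  17.  15.] (426.6, 80.8, 89.9, 37.2, 34.8)
side
([210.0, 229.0], np.int32(151), 683.8, 37.6, -81.0, 54.9, 26.0)
([256.0, 225.0], np.int32(175), 600.3, -17.5, 33.9, 52.5, 33.9)
([279.0, 242.0], np.int32(143), 529.6, 6.1, -75.2, 52.7, 20.8)
holder 0.98 [250. 378. 101.  83.] (414.2, 326.8, -89.0, 133.2, 130.6)
case 0.95 [362. 152.  95. 137.] (517.6, -448.0, -63.3, 775.9, 238.0)
cap_mid 0.93 [248. 353.  46.  56.] (407.7, 331.1, -57.3, 93.5, 55.5)
puck_metal 0.71 [232. 255.  19.  24.] (592.2, 101.2, -58.3, 60.8, 36.8)
puck_red 0.54 [302. 225.  16.  14.] (509.1, -63.9, -63.9, 62.1, 38.2)
puck_black 0.97 [302. 279.  23.  26.] (427.3, 95.4, -66.2, 61.4, 38.3)
holder [421.5 319.5  -4.1]
case [ 433.7 -296.3    0.7]
cap_mid [423.9 313.1  73.7]
lid_tab [ 540.5 -292.4  236.2]
puck_metal [594.3  86.7  -1.1]
puck_red [517.9 -80.  -12.3]
puck_black [ 4.347e+02  8.070e+01 -1.000e-01]
```

View pics/tc.png

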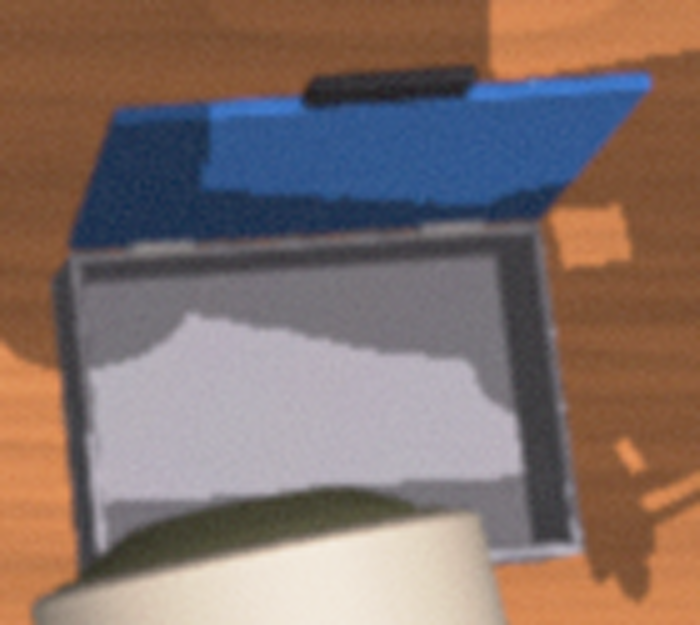

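View pics/th.png

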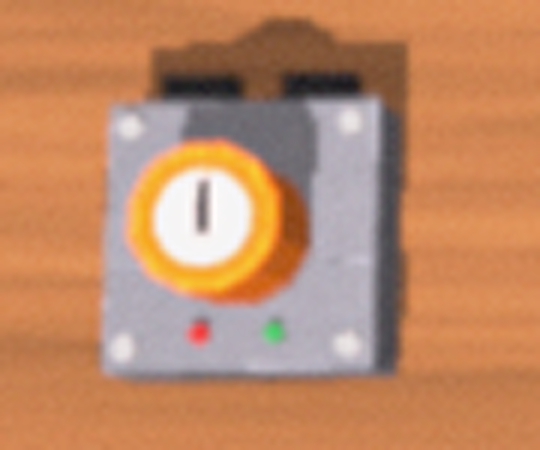

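View pics/sh.png

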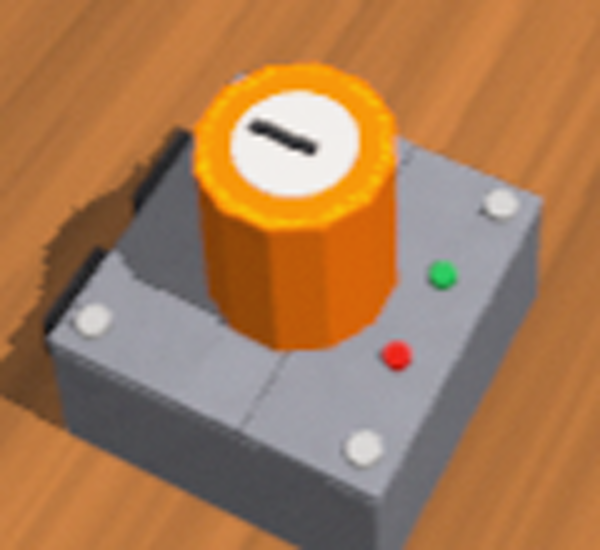

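```bash
python3 - <<'E'
from h import *
t=robot.get_image("top");s=robot.get_image("side")
T=lambda x,y:(x/6+115-.4,y/6+210-.4)
S=lambda x,y:(x/5+190-.4,y/5+310-.4)
C=lambda x,y:(x/5+345-.4,y/5+160-.4)
print("cap",tri(t,T(203,215),s,S(295,145)), back(t,T(203,215),108),back(s,S(295,145),108))
a=back(t,T(205,182),108);b=back(t,T(203,232),108);print("mark",a-b,np.degrees(np.arctan2(*(a-b)[1::-1])))
a=back(s,S(253,126),108);b=back(s,S(313,149),108);print("mark s",a-b,np.degrees(np.arctan2(*(a-b)[1::-1])))
q=[back(t,T(*u),51)[:2] for u in((130,127),(349,121),(346,344),(122,346))];print(np.array(q).round(1),np.mean(q,0));
e=[q[i]-q[(i+1)%4] for i in range(4)];print([np.degrees(np.arctan2(*v[::-1])).round(1) for v in e])
# housing corners
q=[back(t,T(*u),50)[:2] for u in((112,99),(381,98),(375,374),(102,371))];print(np.mean(q,0));e=[q[i]-q[(i+1)%4] for i in range(4)];print([(np.linalg.norm(v).round(),np.degrees(np.arctan2(*v[::-1])).round(1)) for v in e])
# case outer rim corners: hinge-left, hinge-right, near-right
q=[back(t,C(*u),66)[:2] for u in((62,262),(543,225),(580,552))];print(np.array(q).round(1))
e=[q[0]-q[1],q[1]-q[2]];print([(np.linalg.norm(v).round(),np.degrees(np.arctan2(*v[::-1])).round(1)) for v in e],(q[0]+q[2])/2)
# lid tip corners
for u in((113,110),(650,78),(390,88)):print(back(t,C(*u),226))
# fuses
for l,uv in(("A",(268,148)),("B",(292,178)),("C",(280.5,207))):
    print(l,back(t,uv,12).round(1))
hsv=cv2.cvtColor(t["color"],cv2.COLOR_RGB2HSV)
for (x,y) in((292,178),(280,207),(268,148)): print(hsv[y-10:y+11:2,x-10:x+11:2].reshape(-1,3)[::7].tolist())
E
```

```text
cap [416.95197209 314.97199066 106.67173069] [416.02777817 314.32604556 108.        ] [417.19610396 315.97430488 108.        ]
mark [19.41115896  0.15914004  0.        ] 0.46972199874896614
mark s [19.37154034  1.08936618  0.        ] 3.218660614634244
[[459.  361.1]
 [461.3 271.9]
 [370.8 269.6]
 [370.2 359.7]] [415.3365393  315.56670956]
[np.float64(91.5), np.float64(1.5), np.float64(-89.6), np.float64(-179.1)]
[415.20811352 313.48950825]
[(np.float64(110.0), np.float64(90.1)), (np.float64(112.0), np.float64(0.9)), (np.float64(110.0), np.float64(-90.7)), (np.float64(110.0), np.float64(-179.0))]
[[ 501.4 -176.5]
 [ 519.1 -409.8]
 [ 361.3 -416.9]]
[(np.float64(234.0), np.float64(94.3)), (np.float64(158.0), np.float64(2.6))] [ 431.36436046 -296.66482057]
[ 537.03995873 -176.82065205  226.        ]
[ 550.31946604 -405.31492304  226.        ]
[ 546.29649758 -294.78679903  226.        ]
A [681.2  41.3  12. ]
B [600.7 -20.5  12. ]
C [525.   9.  12.]
[[12, 151, 198], [12, 149, 199], [25, 143, 246], [12, 153, 202], [11, 147, 181], [8, 8, 245], [12, 150, 213], [0, 0, 247], [12, 152, 216], [12, 149, 203], [0, 1, 248], [12, 153, 205], [22, 20, 246], [12, 156, 201], [12, 156, 207], [24, 151, 247], [12, 156, 208], [12, 153, 208]]
[[12, 155, 198], [13, 156, 196], [12, 149, 199], [12, 153, 173], [9, 98, 140], [8, 87, 147], [25, 146, 247], [0, 1, 248], [26, 131, 246], [10, 3, 247], [0, 0, 248], [22, 155, 237], [11, 138, 209], [12, 151, 218], [12, 155, 216], [12, 155, 202], [12, 153, 215], [12, 153, 210]]
[[12, 150, 200], [12, 153, 210], [12, 154, 207], [13, 157, 209], [11, 121, 154], [9, 30, 226], [24, 152, 247], [0, 0, 247], [25, 98, 246], [24, 51, 247], [0, 1, 247], [17, 156, 200], [10, 110, 206], [12, 152, 211], [12, 156, 211], [12, 151, 209], [11, 152, 203], [12, 153, 205]]
```

```bash
python3 - <<'E'
from h import *
s=robot.state();print(s["q"],s["ee_pos"],np.round(s["tool_rot"],3).tolist(),s["gripper_width"],s["clock"],s["force"])
y=np.array(s["tool_rot"])[:,1];print("jaw dir deg",np.degrees(np.arctan2(y[1],y[0])))
E
```

```text
[-1.37627681e+00  3.80610041e-01  1.29740864e+00  2.71632464e-06
  1.46357335e+00 -2.15270193e-01] [ 219.1399919  -504.44323982  217.64008888] [[0.0, 0.398, -0.917], [-0.0, -0.917, -0.398], [-1.0, 0.0, -0.0]] 88.17389217500552 2.7 [ 0.45925963 -0.3150767  -0.16207858]
jaw dir deg -66.52079589860382
```

Request:
send_rows([
  [[0.0113,0.0315,0,-2.5],[0.0113,0.0315,0,-2.5],[0.0113,0.0315,0,-2.5],[0.0113,0.0315,0,-2.5],[0.0113,0.0315,0,-2.5],[0.0113,0.0315,0,-2.5],[0.0113,0.0315,0,-2.5],[0.0113,0.0315,0,-2.5],[0.0113,0.0315,0,-2.5],[0.0113,0.0315,0,-2.5],[0.0113,0.0315,0,-2.5],[0.0113,0.0315,0,-2.5],[0.0113,0.0315,0,-2.5],[0.0113,0.0315,0,-2.5],[0.0113,0.0315,0,-2.5],[0.0113,0.0315,0,-2.5],[0.002,0.0315,0,-3],[0.002,0.0315,0,-3],[0.002,0.0315,0,-3],[0.002,0.0315,0,-3]],
], hand=0.088, newtons=30)

```text
clock: 4.37
ee_pos: [407.7, 127.2, 217.8]
tool_rot: [[0.0, -0.48, -0.877], [-0.0, -0.877, 0.48], [-1.0, -0.0, -0.0]]
force: [0.5, -1.2, -0.2]
gripper_width: 88.1
```

Request:
send_rows([
  [[0.0014,0.0313,0,0],[0.0014,0.0313,0,0],[0.0014,0.0313,0,0],[0.0014,0.0313,0,0],[0.0014,0.0313,0,0],[0.0014,0.0313,0,0],[0,0,-0.03,0],[0,0,-0.03,0],[0,0,-0.02,0],[0,0,0,0]],
])

```text
clock: 5.2
ee_pos: [414.5, 312.7, 134.1]
tool_rot: [[-0.007, -0.477, -0.879], [-0.003, -0.879, 0.477], [-1.0, 0.006, 0.004]]
force: [-1.6, -0.9, -0.9]
gripper_width: 87.7
```

```bash
python3 - <<'E'
from h import *
s=robot.get_image("side");save(s,"s1.png",(150,230,350,420),4);t=robot.get_image("top");save(t,"t1.png",(200,110,340,270),3.5)
print(robot.state()["ee_pos"],robot.state()["q"])
E
```

```text
[416.54095289 313.40444262 138.08303657] [ 4.17685404e-01  4.05337755e-01  1.50657371e+00 -2.73406694e-05
  1.22991038e+00  2.48632643e+00]
```

View pics/s1.png

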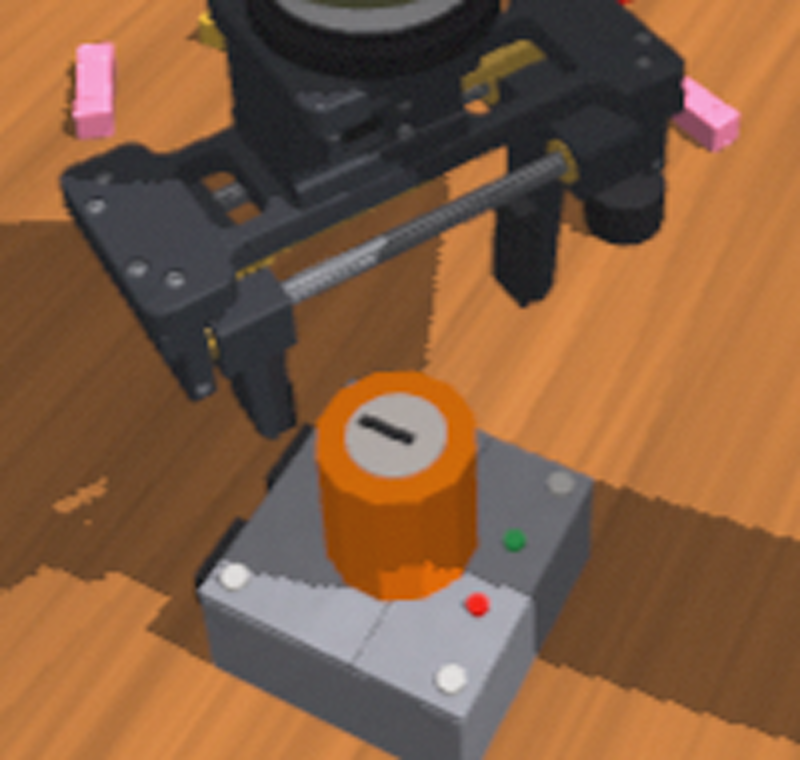

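View pics/t1.png

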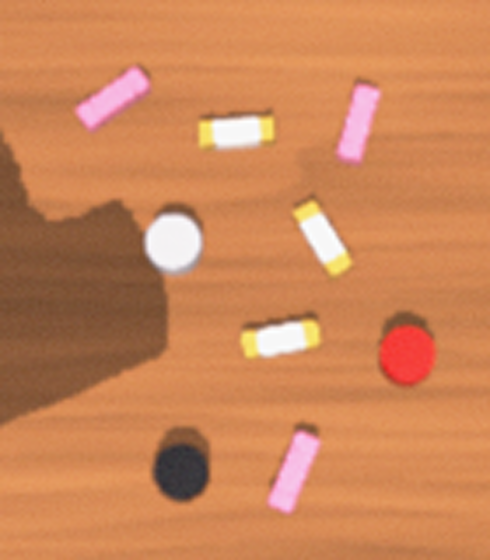

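Request:
send_rows([
  [[0,0.0015,-0.02,0],[0,0,-0.02,0],[0,0,-0.015,0],[0,0,-0.008,0],[0,0,0,0],[0,0,0,0],[0,0,0,0]],
])

```text
clock: 5.88
ee_pos: [417.1, 315.2, 76.1]
tool_rot: [[0.002, -0.478, -0.879], [0.001, -0.879, 0.478], [-1.0, -0.002, -0.002]]
force: [0.2, -0.1, 1.1]
gripper_width: 88.2
```

Request:
send_rows([
  [[0,0,0,0],[0,0,0,0],[0,0,0,0],[0,0,0,0],[0,0,0,0],[0,0,0,0],[0,0,0,0],[0,0,0,0]],
], hand=0.05, newtons=30)

```text
clock: 6.55
ee_pos: [416.3, 314.9, 74.8]
tool_rot: [[0.0, -0.477, -0.879], [0.0, -0.879, 0.477], [-1.0, -0.0, -0.0]]
force: [-0.5, -0.9, 3.0]
gripper_width: 56.7
```

Request:
send_rows([
  [[0,0,0.00012,6],[0,0,0.00012,6],[0,0,0.00012,6],[0,0,0.00012,6],[0,0,0.00012,6],[0,0,0,0]],
])

```text
clock: 7.05
ee_pos: [416.2, 314.8, 75.0]
tool_rot: [[-0.0, 0.029, -1.0], [-0.0, -1.0, -0.029], [-1.0, 0.0, 0.0]]
force: [-0.3, -0.3, -0.4]
gripper_width: 56.7
```

Request:
send_rows([
  [[0,0,0.00012,6],[0,0,0.00012,6],[0,0,0.00012,6],[0,0,0.00012,6],[0,0,0.00012,6],[0,0,0.00012,6],[0,0,0.00012,6],[0,0,0.00012,6],[0,0,0.00012,6],[0,0,0.00012,6],[0,0,0.00012,6],[0,0,0.00012,6],[0,0,0.00012,6],[0,0,0.00012,6],[0,0,0.00012,6],[0,0,0.00012,6],[0,0,0.00012,6],[0,0,0.00012,6],[0,0,0.00012,6],[0,0,0.00012,6]],
])

```text
clock: 8.72
ee_pos: [416.3, 314.6, 77.5]
tool_rot: [[-0.0, 0.852, 0.523], [-0.001, 0.523, -0.852], [-1.0, -0.001, 0.0]]
force: [-0.3, -0.8, -1.6]
gripper_width: 56.4
```

Request:
send_rows([
  [[0,0,0.00012,6],[0,0,0.00012,6],[0,0,0.00012,6],[0,0,0.00012,6],[0,0,0.00012,6],[0,0,0.00012,6],[0,0,0.00012,6],[0,0,0.00012,6],[0,0,0.00012,6],[0,0,0.00012,6],[0,0,0.00012,6],[0,0,0.00012,6],[0,0,0.00012,6],[0,0,0.00012,6],[0,0,0.00012,6],[0,0,0,0],[0,0,0,0]],
])

```text
clock: 10.13
ee_pos: [416.3, 314.8, 79.3]
tool_rot: [[-0.0, -0.518, 0.856], [-0.0, 0.856, 0.518], [-1.0, 0.0, -0.0]]
force: [-0.1, -0.3, 0.2]
gripper_width: 56.8
```

```bash
python3 - <<'E'
from h import *
s=robot.get_image("side");save(s,"s2.png",(190,270,350,420),4)
st=robot.state();print(st["q"],st["ee_pos"],st["gripper_width"],st["force"],st["torque"])
y=np.array(st["tool_rot"])[:,1];print(np.degrees(np.arctan2(y[1],y[0])))
E
```

```text
[ 4.20470291e-01  4.79364382e-01  1.58214467e+00  1.21785877e-05
  1.08035168e+00 -1.69487193e+00] [416.25510528 314.83725892  79.32669852] 56.426548389020084 [-0.63516408 -0.08119597 -0.27318793] [ 0.12564764 -0.16308444  0.01714714]
121.19985259571366
```

View pics/s2.png

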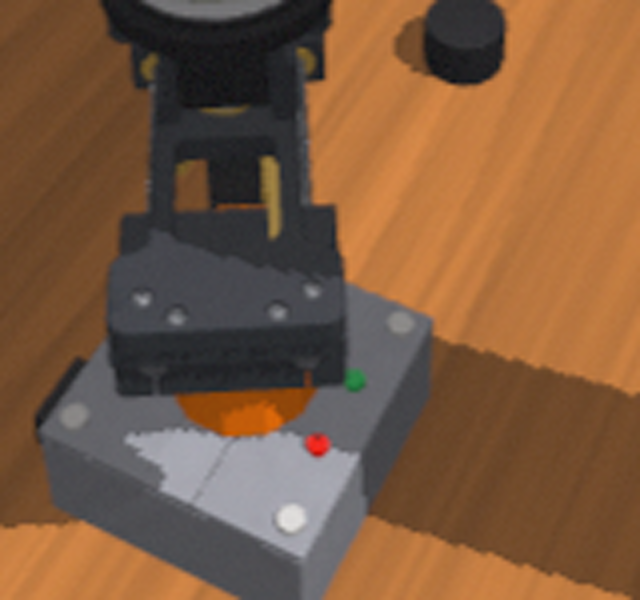

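Request:
send_rows([
  [[0,0,0,0],[0,0,0,0],[0,0,0,0],[0,0,0,0],[0,0,0,-6],[0,0,0,-7],[0,0,0,-7],[0,0,0,-7],[0,0,0,-7],[0,0,0,-7],[0,0,0,-7],[0,0,0,-7],[0,0,0,-7],[0,0,0,-7],[0,0,0,-7],[0,0,0,-7],[0,0,0,-7],[0,0,0,-7],[0,0,0,-7],[0,0,0,-7]],
], hand=0.088)

```text
clock: 11.85
ee_pos: [416.3, 314.8, 79.5]
tool_rot: [[0.0, 0.985, 0.175], [0.0, 0.175, -0.985], [-1.0, 0.0, 0.0]]
force: [0.2, 0.1, -0.9]
gripper_width: 87.8
```

Request:
send_rows([
  [[0,0,0,-7],[0,0,0,-7],[0,0,0,-7],[0,0,0,-7],[0,0,0,-7],[0,0,0,-7],[0,0,0,-7],[0,0,0,-7],[0,0,0,-7],[0,0,0,-7],[0,0,0,-7],[0,0,0,-7],[0,0,0,-7],[0,0,0,-7],[0,0,0,-7],[0,0,0,-7],[0,0,0,-7],[0,0,0,-7],[0,0,0,-3],[0,0,0,0]],
])

```text
clock: 13.52
ee_pos: [416.3, 314.9, 79.5]
tool_rot: [[0.0, -0.48, -0.877], [0.0, -0.877, 0.48], [-1.0, -0.0, -0.0]]
force: [0.1, 0.2, 1.0]
gripper_width: 87.9
```

Request:
send_rows([
  [[0,0,0,0],[0,0,0,0],[0,0,0,0],[0,0,0,0],[0,0,0,0],[0,0,0,0],[0,0,0,0]],
], hand=0.05)

```text
clock: 14.1
ee_pos: [416.4, 314.9, 79.5]
tool_rot: [[0.0, -0.477, -0.879], [0.0, -0.879, 0.477], [-1.0, -0.0, -0.0]]
force: [0.1, -0.3, 0.2]
gripper_width: 56.4
```

Second stroke of 240°.

Request:
send_rows([
  [[0,0,0.00012,6],[0,0,0.00012,6],[0,0,0.00012,6],[0,0,0.00012,6],[0,0,0.00012,6],[0,0,0.00012,6],[0,0,0.00012,6],[0,0,0.00012,6],[0,0,0.00012,6],[0,0,0.00012,6],[0,0,0.00012,6],[0,0,0.00012,6],[0,0,0.00012,6],[0,0,0.00012,6],[0,0,0.00012,6],[0,0,0.00012,6],[0,0,0.00012,6],[0,0,0.00012,6],[0,0,0.00012,6],[0,0,0.00012,6]],
])

```text
clock: 15.77
ee_pos: [416.3, 314.9, 81.8]
tool_rot: [[-0.0, 1.0, 0.031], [0.0, 0.031, -1.0], [-1.0, -0.0, -0.0]]
force: [0.1, 0.6, -0.3]
gripper_width: 57.0
```

Request:
send_rows([
  [[0,0,0.00012,6],[0,0,0.00012,6],[0,0,0.00012,6],[0,0,0.00012,6],[0,0,0.00012,6],[0,0,0.00012,6],[0,0,0.00012,6],[0,0,0.00012,6],[0,0,0.00012,6],[0,0,0.00012,6],[0,0,0.00012,6],[0,0,0.00012,6],[0,0,0.00012,6],[0,0,0.00012,6],[0,0,0.00012,6],[0,0,0.00012,6],[0,0,0.00012,6],[0,0,0.00012,6],[0,0,0.00012,6],[0,0,0.00012,6]],
])

```text
clock: 17.43
ee_pos: [416.3, 314.7, 84.2]
tool_rot: [[-0.0, -0.527, 0.85], [-0.0, 0.85, 0.527], [-1.0, -0.0, -0.0]]
force: [0.3, -1.5, 0.2]
gripper_width: 56.2
```

Request:
send_rows([
  [[0,0,0,0],[0,0,0,0],[0,0,0,0],[0,0,0,0],[0,0,0,0],[0,0,0,-6],[0,0,0,-7],[0,0,0,-7],[0,0,0,-7],[0,0,0,-7],[0,0,0,-7],[0,0,0,-7],[0,0,0,-7],[0,0,0,-7],[0,0,0,-7],[0,0,0,-7],[0,0,0,-7],[0,0,0,-7],[0,0,0,-7],[0,0,0,-7]],
], hand=0.088)

```text
clock: 19.1
ee_pos: [416.3, 314.9, 84.3]
tool_rot: [[0.0, 0.956, 0.294], [0.0, 0.294, -0.956], [-1.0, 0.0, -0.0]]
force: [-0.5, -0.3, 0.0]
gripper_width: 87.6
```

Request:
send_rows([
  [[0,0,0,-7],[0,0,0,-7],[0,0,0,-7],[0,0,0,-7],[0,0,0,-7],[0,0,0,-7],[0,0,0,-7],[0,0,0,-7],[0,0,0,-7],[0,0,0,-7],[0,0,0,-7],[0,0,0,-7],[0,0,0,-7],[0,0,0,-7],[0,0,0,-7],[0,0,0,-7],[0,0,0,-7],[0,0,0,-7],[0,0,0,-7],[0,0,0,-3]],
])

```text
clock: 20.77
ee_pos: [416.3, 314.9, 84.2]
tool_rot: [[-0.0, -0.484, -0.875], [0.0, -0.875, 0.484], [-1.0, 0.0, 0.0]]
force: [0.8, -0.0, 0.5]
gripper_width: 87.9
```

```bash
python3 - <<'E'
from h import *
s=robot.get_image("side");save(s,"s3.png",(190,270,350,420),4)
st=robot.state();print(st["clock"],st["ee_pos"],st["gripper_width"],st["force"])
y=np.array(st["tool_rot"])[:,1];print(np.degrees(np.arctan2(y[1],y[0])))
E
```

```text
20.8167 [416.30472971 314.87411891  84.23115384] 88.21903582044631 [ 0.65689587 -1.22065816  0.42088848]
-118.93916878544852
```

View pics/s3.png

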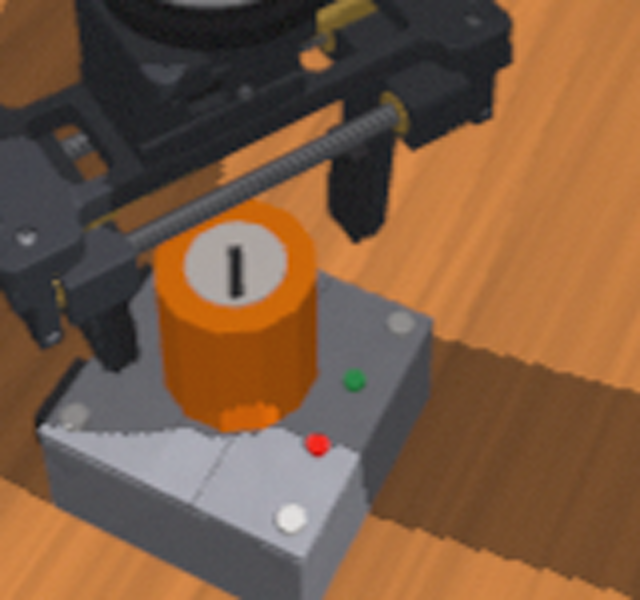

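Request:
send_rows([
  [[0,0,0,0],[0,0,0,0],[0,0,0,0],[0,0,0,0],[0,0,0,0],[0,0,0,0],[0,0,0,0]],
], hand=0.05)

```text
clock: 21.4
ee_pos: [416.3, 314.9, 84.3]
tool_rot: [[0.0, -0.477, -0.879], [0.0, -0.879, 0.477], [-1.0, -0.0, -0.0]]
force: [0.9, -0.0, 0.5]
gripper_width: 56.7
```

Request:
send_rows([
  [[0,0,0.00012,6],[0,0,0.00012,6],[0,0,0.00012,6],[0,0,0.00012,6],[0,0,0.00012,6],[0,0,0.00012,6],[0,0,0.00012,6],[0,0,0.00012,6],[0,0,0.00012,6],[0,0,0.00012,6],[0,0,0.00012,6],[0,0,0.00012,6],[0,0,0.00012,6],[0,0,0.00012,6],[0,0,0.00012,6],[0,0,0.00012,6],[0,0,0.00012,6],[0,0,0.00012,6],[0,0,0.00012,6],[0,0,0.00012,6]],
])

```text
clock: 23.07
ee_pos: [416.3, 314.7, 86.7]
tool_rot: [[-0.0, 1.0, 0.031], [-0.0, 0.031, -1.0], [-1.0, -0.0, 0.0]]
force: [0.4, -2.1, 0.6]
gripper_width: 56.9
```

Request:
send_rows([
  [[0,0,0.00012,6],[0,0,0.00012,6],[0,0,0.00012,6],[0,0,0.00012,6],[0,0,0.00012,6],[0,0,0.00012,6],[0,0,0.00012,6],[0,0,0.00012,6],[0,0,0.00012,6],[0,0,0.00012,6],[0,0,0.00012,6],[0,0,0.00012,6],[0,0,0.00012,6],[0,0,0.00012,6],[0,0,0.00012,6],[0,0,0.00012,6],[0,0,0.00012,6],[0,0,0.00012,6],[0,0,0.00012,6],[0,0,0.00012,6]],
])

```text
clock: 24.73
ee_pos: [416.5, 314.9, 89.1]
tool_rot: [[0.0, -0.527, 0.85], [0.0, 0.85, 0.527], [-1.0, -0.0, 0.0]]
force: [0.9, -0.1, -0.3]
gripper_width: 56.6
```

Request:
send_rows([
  [[0,0,0.00012,6],[0,0,0.00012,6],[0,0,0.00012,6],[0,0,0,0],[0,0,0.0003,0],[0,0,0.0003,0],[0,0,0.0003,0]],
])

```text
clock: 25.32
ee_pos: [416.2, 314.8, 90.2]
tool_rot: [[-0.0, -0.759, 0.651], [-0.0, 0.651, 0.759], [-1.0, 0.0, -0.0]]
force: [0.3, -0.4, -0.9]
gripper_width: 56.6
```

Request:
send_rows([
  [[0,0,0.002,0],[0,0,0.003,0],[0,0,0.005,0],[0,0,0.01,0],[0,0,0.015,0],[0,0,0.015,0],[0,0,0.02,0],[0,0,0.02,0],[0,0,0.02,0],[0,0,0.01,0],[0,0,0,0]],
])

```text
clock: 26.23
ee_pos: [417.1, 315.2, 213.0]
tool_rot: [[0.005, -0.76, 0.65], [0.002, 0.65, 0.76], [-1.0, -0.002, 0.004]]
force: [0.9, 0.1, -1.7]
gripper_width: 56.5
```

```bash
python3 - <<'E'
from h import *
s=robot.get_image("side");save(s,"s4.png",(150,200,350,420),3.5)
t=robot.get_image("top");save(t,"t4.png",(350,160,490,290),5)
st=robot.state();print(st["clock"],st["ee_pos"],st["gripper_width"],st["force"])
E
```

```text
26.3333 [416.16876846 314.77479727 210.25228649] 56.80442706867897 [-1.69826696 -0.27275344 -1.13463357]
```

View pics/s4.png

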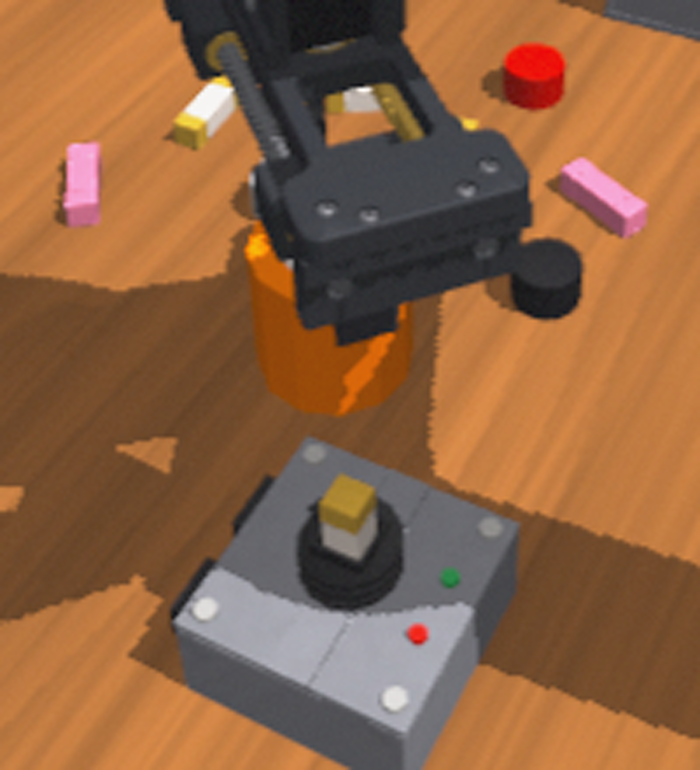

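View pics/t4.png

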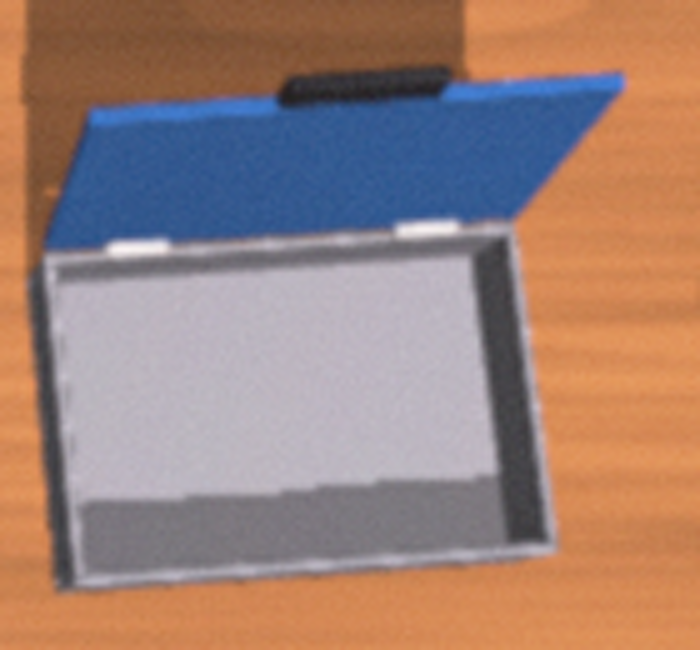

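```bash
cat >> h.py <<'E'
CC=np.array([432.,-297.]);CY=np.radians(3.5)
def cw(x,y): return CC+np.array([np.cos(CY)*x-np.sin(CY)*y,np.sin(CY)*x+np.cos(CY)*y])
E
python3 - <<'E'
from h import *
import h
t=robot.get_image("top")
C=lambda x,y:(x/5+350-.4,y/5+160-.4)
q=np.array([back(t,C(*u),66)[:2] for u in((40,258),(518,222),(555,548),(60,588))]);print(q.round(1),q.mean(0))
e=[q[i]-q[(i+1)%4] for i in range(4)];print([(np.linalg.norm(v).round(),np.degrees(np.arctan2(*v[::-1])).round(1)) for v in e])
for p in((-12,-60),(-12,15),(0,60)):print(p,cw(*p))
s=robot.get_image("side")
for f in fuses(s): print(f)
E
```

```text
[[ 503.4 -178. ]
 [ 520.5 -409.9]
 [ 363.2 -417. ]
 [ 344.7 -182.7]] [ 432.96567695 -296.86854805]
[(np.float64(233.0), np.float64(94.2)), (np.float64(158.0), np.float64(2.6)), (np.float64(235.0), np.float64(-85.5)), (np.float64(159.0), np.float64(-178.3))]
(-12, -60) [ 423.68529479 -357.62067038]
(-12, 15) [ 419.10665433 -282.7605605 ]
(0, 60) [ 428.33708763 -237.11191209]
([209.0, 230.0], np.int32(132), 683.0, 42.7, -83.6, 44.9, 26.6)
```

Request:
send_rows([
  [[0.0004,-0.02,0,-2],[0.0004,-0.03,0,-2.3],[0.0004,-0.0345,0,-2.3],[0.0004,-0.0345,0,-2.3],[0.0004,-0.0345,0,-2.3],[0.0004,-0.0345,0,-2.3],[0.0004,-0.0345,0,-2.3],[0.0004,-0.0345,0,-2.3],[0.0004,-0.0345,0,-2.3],[0.0004,-0.0345,0,-2.3],[0.0004,-0.0345,0,-2.3],[0.0004,-0.0345,0,-2.3],[0.0004,-0.0345,0,-2.3],[0.0004,-0.0345,0,-2.3],[0.0004,-0.0345,0,-2.3],[0.0004,-0.0345,0,-2.3],[0.0004,-0.0345,0,-2.3],[0.0004,-0.0345,0,-2.3],[0.0004,-0.0345,0,-2.3],[0.0004,-0.03,0,-2.3]],
])

```text
clock: 28.1
ee_pos: [423.7, -353.6, 209.2]
tool_rot: [[-0.001, -0.063, 0.998], [0.001, 0.998, 0.063], [-1.0, 0.001, -0.001]]
force: [0.6, 1.4, -1.9]
gripper_width: 56.5
```

Request:
send_rows([
  [[0,-0.02,0,0],[0,-0.02,0,0],[0,0,0,0],[0,0,0,0]],
])

```text
clock: 28.43
ee_pos: [423.9, -391.9, 209.0]
tool_rot: [[-0.001, -0.065, 0.998], [0.002, 0.998, 0.065], [-1.0, 0.002, -0.001]]
force: [-0.4, 0.1, -1.6]
gripper_width: 56.6
```

```bash
python3 - <<'E'
from h import *
s=robot.get_image("side");save(s,"s5.png",(250,60,450,260),3.5)
st=robot.state();print(st["clock"],st["ee_pos"],st["gripper_width"],st["force"],st["q"])
y=np.array(st["tool_rot"])[:,1];print(np.degrees(np.arctan2(y[1],y[0])))
E
```

```text
28.4833 [ 424.09618959 -391.10036669  209.37478174] 56.62451835545494 [-0.53201834 -1.01113537 -0.95765574] [-9.50151885e-01  4.34820014e-01  1.23351397e+00  2.06462860e-04
  1.47530607e+00 -2.58662972e+00]
93.7620856121344
```

View pics/s5.png

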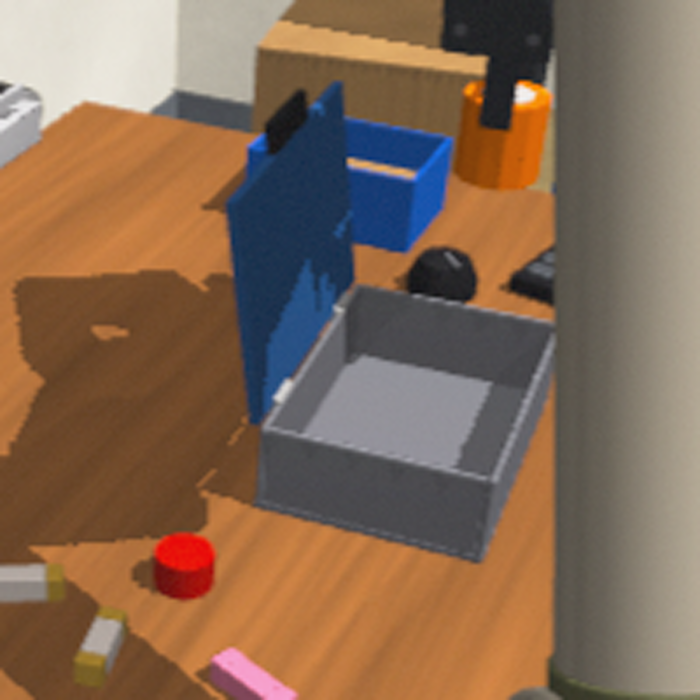

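Request:
send_rows([
  [[0,0.023,0,0],[0,0.023,0,0],[0,0,0,0],[0,0,-0.02,0],[0,0,-0.03,0],[0,0,-0.03,0],[0,0,-0.03,0],[0,0,-0.025,0],[0,0,-0.02,0],[0,0,-0.012,0],[0,0,-0.007,0],[0,0,0,0],[0,0,0,0],[0,0,0,0]],
])

```text
clock: 29.65
ee_pos: [424.7, -345.9, 37.3]
tool_rot: [[0.001, -0.066, 0.998], [-0.001, 0.998, 0.066], [-1.0, -0.001, 0.001]]
force: [-0.3, -0.9, -2.3]
gripper_width: 56.2
```

Request:
send_rows([
  [[0,0,-0.002,0],[0,0,-0.001,0],[0,0,0,0]],
])

```text
clock: 29.9
ee_pos: [424.4, -345.7, 33.5]
tool_rot: [[0.0, -0.066, 0.998], [-0.0, 0.998, 0.066], [-1.0, -0.0, 0.0]]
force: [-0.2, 0.6, -1.2]
gripper_width: 56.6
```

Request:
send_rows([
  [[0,0,-0.0015,0],[0,0,0,0],[0,0,0,0]],
])

```text
clock: 30.15
ee_pos: [424.3, -345.6, 31.8]
tool_rot: [[-0.0, -0.066, 0.998], [0.0, 0.998, 0.066], [-1.0, 0.0, -0.0]]
force: [-0.1, 0.2, -0.9]
gripper_width: 56.5
```

Request:
send_rows([
  [[0,0,0,0],[0,0,0,0],[0,0,0,0],[0,0,0.01,0],[0,0,0.03,0],[0,0,0.035,0],[0,0,0.035,0],[0,0,0.035,0],[0,0,0.035,0],[0,0,0,0],[0,0,0,0]],
], hand=0.068)

```text
clock: 31.07
ee_pos: [424.7, -346.0, 214.1]
tool_rot: [[0.003, -0.066, 0.998], [-0.004, 0.998, 0.066], [-1.0, -0.004, 0.003]]
force: [0.4, 0.1, -0.2]
gripper_width: 68.1
```

```bash
python3 - <<'E'
from h import *
s=robot.get_image("side");save(s,"s6.png",(190,60,450,260),3)
t=robot.get_image("top");save(t,"t6.png",(110,90,490,290),2)
st=robot.state();print(st["clock"],st["ee_pos"],st["gripper_width"],st["force"])
E
```

```text
31.1667 [ 423.95500661 -345.15082623  211.14906583] 68.16730322662794 [-0.26206549 -0.71258268 -0.60427132]
```

View pics/s6.png

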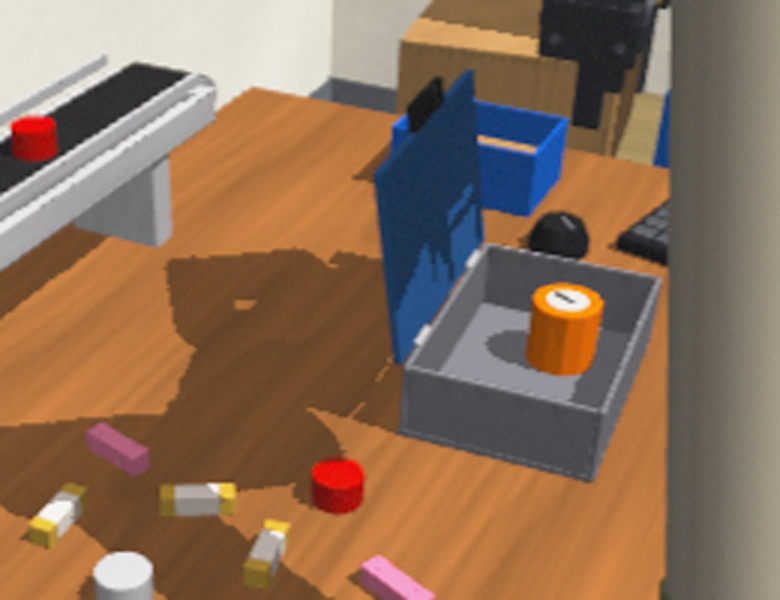

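View pics/t6.png

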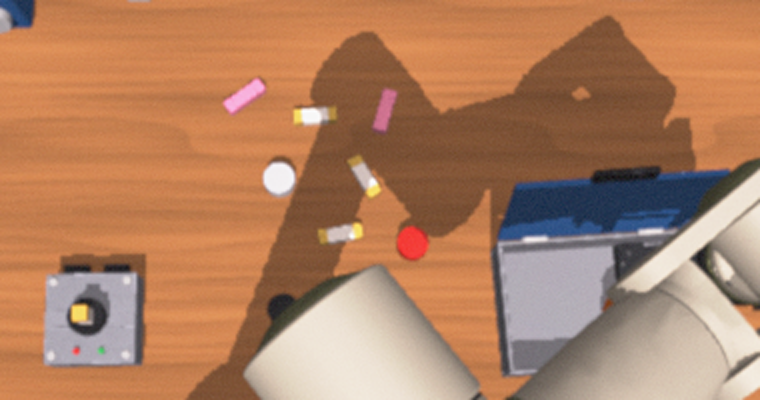

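Request:
send_rows([
  [[-0.0004,0.02,0,-0.1],[-0.0004,0.03,0,-0.1],[-0.0004,0.0345,0,-0.1],[-0.0004,0.0345,0,-0.1],[-0.0004,0.0345,0,-0.1],[-0.0004,0.0345,0,-0.1],[-0.0004,0.0345,0,-0.1],[-0.0004,0.0345,0,-0.1],[-0.0004,0.0345,0,-0.1],[-0.0004,0.0345,0,-0.1],[-0.0004,0.0345,0,-0.1],[-0.0004,0.0345,0,-0.1],[-0.0004,0.0345,0,-0.1],[-0.0004,0.0345,0,-0.1],[-0.0004,0.0345,0,-0.1],[-0.0004,0.0345,0,-0.1],[-0.0004,0.0345,0,-0.1],[-0.0004,0.0345,0,-0.1],[-0.0004,0.0345,0,-0.1],[-0.0004,0.0575,0,-0.1]],
], hand=0.045)

```text
clock: 32.83
ee_pos: [415.5, 333.5, 210.3]
tool_rot: [[-0.003, -0.03, 1.0], [-0.002, 1.0, 0.03], [-1.0, -0.002, -0.003]]
force: [1.2, -0.4, 0.2]
gripper_width: 45.1
```

```bash
python3 - <<'E'
from h import *
s=robot.get_image("side");save(s,"s7.png",(190,270,350,420),4)
t=robot.get_image("top");save(t,"t7.png",(110,90,490,290),2)
st=robot.state();print(st["clock"],st["ee_pos"],st["gripper_width"])
y=np.array(st["tool_rot"])[:,1];print(np.degrees(np.arctan2(y[1],y[0])))
E
```

```text
32.9333 [415.08146208 336.45253824 209.81684039] 44.849270614616756
92.05374576011084
```

View pics/s7.png

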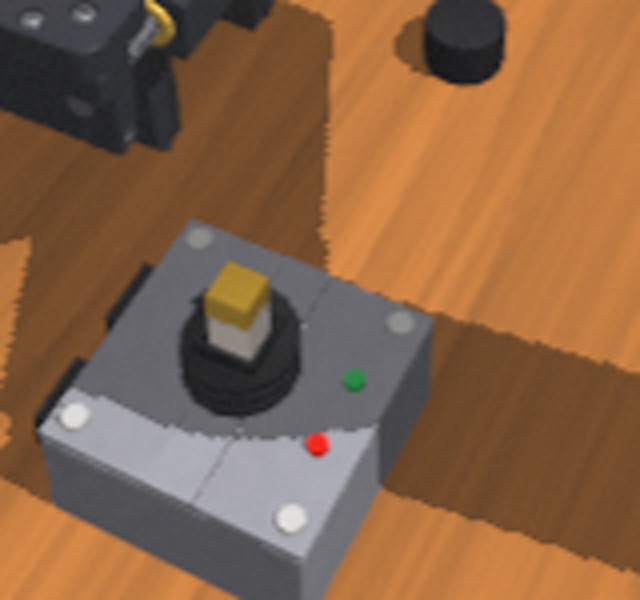

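View pics/t7.png

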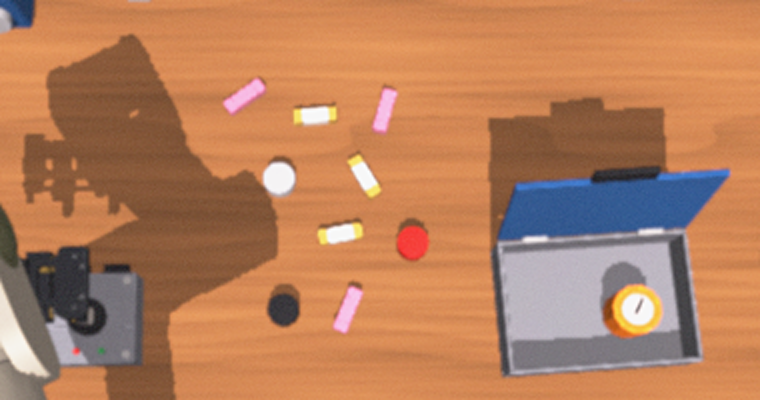

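```bash
python3 - <<'E'
from h import *
s=robot.get_image("side");t=robot.get_image("top")
a=(238/4+190-.4,290/4+270-.4);b=(80/2+110-.25,313/2+90-.25)
print(back(s,a,102),back(t,b,102),tri(t,b,s,a),robot.state()["ee_pos"])
E
```

```text
[416.01184405 317.0136024  102.        ] [414.8432564  312.77153824 102.        ] [416.46701767 314.26109377  98.01615402] [415.64231334 332.83724592 210.19462624]
```

Request:
send_rows([
  [[0.0005,-0.0182,0,-0.5],[0,0,0,0],[0,0,-0.02,0],[0,0,-0.03,0],[0,0,-0.02,0],[0,0,0,0],[0,0,0,0],[0,0,0,0],[0,0,0,0]],
])

```text
clock: 33.78
ee_pos: [417.7, 314.4, 143.2]
tool_rot: [[0.002, -0.022, 1.0], [0.001, 1.0, 0.022], [-1.0, 0.001, 0.002]]
force: [-0.1, 0.6, 0.1]
gripper_width: 45.1
```

```bash
python3 - <<'E'
from h import *
s=robot.get_image("side");save(s,"s8.png",(190,270,350,420),4)
st=robot.state();print(st["clock"],st["ee_pos"],st["gripper_width"])
E
```

```text
33.8333 [417.5448106  314.43842516 143.13437616] 44.677425108108395
```

View pics/s8.png

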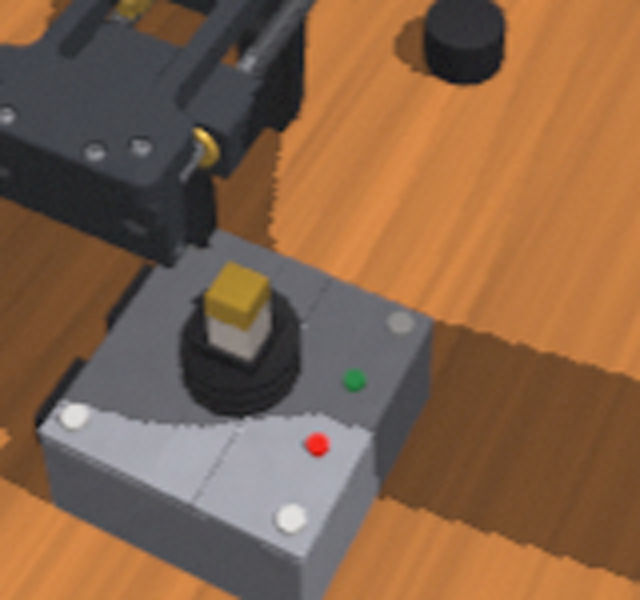

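Request:
send_rows([
  [[-0.0008,0,-0.015,0],[0,0,-0.015,0],[0,0,-0.015,0],[0,0,-0.01,0],[0,0,-0.004,0],[0,0,0,0],[0,0,0,0],[0,0,0,0]],
])

```text
clock: 34.5
ee_pos: [416.6, 314.5, 83.8]
tool_rot: [[0.002, -0.022, 1.0], [0.001, 1.0, 0.022], [-1.0, 0.001, 0.002]]
force: [0.7, 0.2, 0.5]
gripper_width: 45.6
```

Request:
send_rows([
  [[0,0,0,0],[0,0,0,0],[0,0,0,0],[0,0,0,0],[0,0,0,0],[0,0,0,0]],
], hand=0.01, newtons=30)

```text
clock: 35.0
ee_pos: [416.1, 314.3, 82.8]
tool_rot: [[0.0, -0.022, 1.0], [-0.0, 1.0, 0.022], [-1.0, -0.0, 0.0]]
force: [-0.6, -0.7, 0.3]
gripper_width: 10.0
```

```bash
python3 - <<'E'
from h import *
s=robot.get_image("side");save(s,"s9.png",(190,270,350,420),4)
t=robot.get_image("top");save(t,"t9.png",(110,190,230,290),5)
st=robot.state();print(st["clock"],st["ee_pos"],st["gripper_width"],st["force"])
E
```

```text
35.1 [416.14650362 314.32364208  82.81043568] 9.715216622606679 [-0.3117382  -0.22340006 -0.21235306]
```

View pics/s9.png

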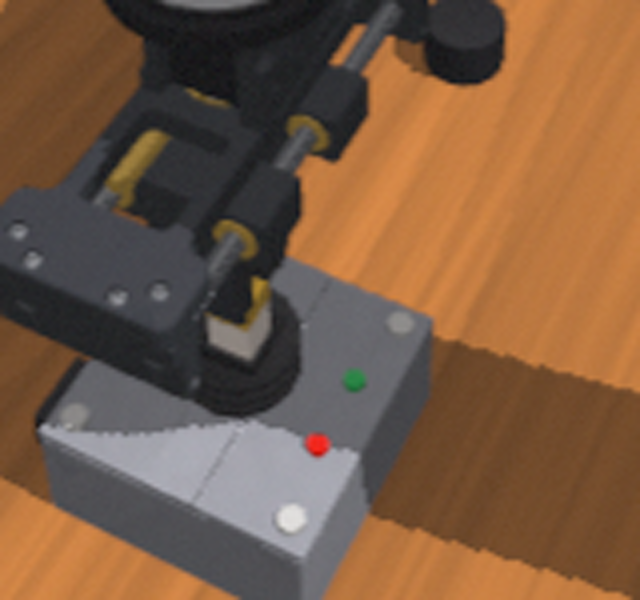

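View pics/t9.png

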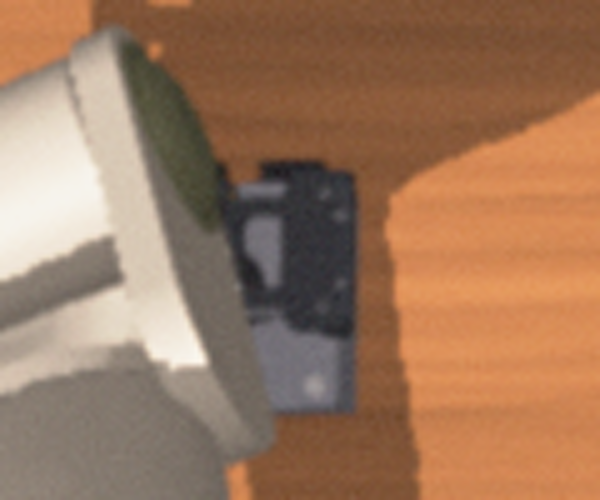

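```bash
python3 - <<'E'
from h import *
s=robot.get_image("side")
im=cv2.resize(s["color"][270:420,190:350,::-1],None,fx=4,fy=4,interpolation=cv2.INTER_CUBIC)
def pt(X,c):
    u=(proj(s,X)-[190,270]+.4)*4; cv2.circle(im,tuple(int(v) for v in u),3,c,-1); print(X,u.round())
e=robot.state()["ee_pos"]
pt(e,(0,0,255)); pt([416.2,314.8,102],(255,0,0)); pt([416.2,314.8,77],(0,255,0))
for dx in(-9,9):
  for dy in(-9,9): pt([416.2+dx,314.8+dy,102],(255,255,0))
cv2.imwrite("pics/s10.png",im)
E
```

```text
[416.1367043  314.3193832   82.79075294] [243. 317.]
[416.2, 314.8, 102] [241. 285.]
[416.2, 314.8, 77] [243. 328.]
[407.2, 305.8, 102] [275. 277.]
[407.2, 323.8, 102] [250. 314.]
[425.2, 305.8, 102] [232. 258.]
[425.2, 323.8, 102] [206. 294.]
```

View pics/s10.png

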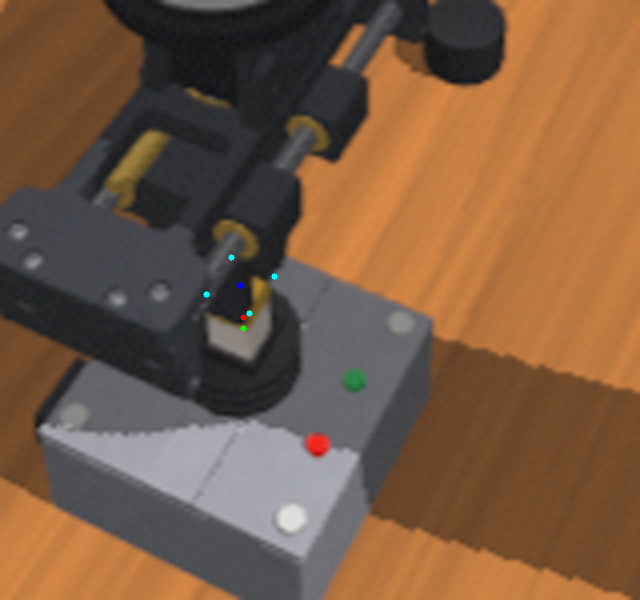

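Request:
send_rows([
  [[0,0,0.004,0],[0,0,0.004,0],[0,0,0.004,0],[0,0,0.004,0],[0,0,0.004,0],[0,0,0,0],[0,0,0,0]],
])

```text
clock: 35.73
ee_pos: [416.2, 314.4, 103.1]
tool_rot: [[0.001, -0.022, 1.0], [0.0, 1.0, 0.022], [-1.0, 0.0, 0.001]]
force: [-0.3, 0.3, 0.4]
gripper_width: 10.1
```

```bash
python3 - <<'E'
from h import *
s=robot.get_image("side");save(s,"s11.png",(190,270,350,420),4)
st=robot.state();print(st["clock"],st["ee_pos"],st["gripper_width"],st["force"])
E
```

```text
35.7833 [416.10036629 314.30608035 102.83355683] 10.262845303322953 [ 0.02810799  0.24782257 -0.14940918]
```

View pics/s11.png

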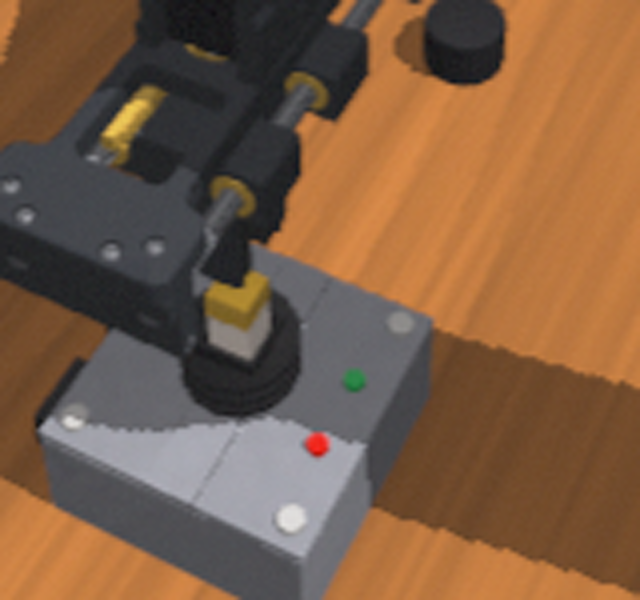

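```bash
python3 - <<'E'
from h import *
s=robot.get_image("side")
u0=proj(s,[417.5,336.9,143.1]);print("s8 near tip inner",(u0-[190,270]+.4)*4)
for y in(291.9,):print("s8 far tip inner",(proj(s,[417.5,y,143.1])-[190,270]+.4)*4)
# s1: tcp 416.5,313.4,138 psi -118.5 gap 88 crop 150,230 x4
for sg in(1,-1):
    d=np.radians(-118.5); p=np.array([416.5+sg*44*np.cos(d),313.4+sg*44*np.sin(d),136.]);
    print("s1",(proj(s,p)-[150,230]+.4)*4)
im=cv2.resize(s["color"][320:370,220:270,::-1],None,fx=12,fy=12,interpolation=cv2.INTER_CUBIC);cv2.imwrite("pics/s12.png",im)
a=cv2.imread("pics/s8.png");cv2.imwrite("pics/s8z.png",cv2.resize(a[100:350,50:350],None,fx=2.4,fy=2.4))
E
```

```text
s8 near tip inner [199.58997966 255.02772068]
s8 far tip inner [266.10361874 163.44343538]
s1 [503.42520752 325.90575329]
s1 [286.50646038 438.59487858]
```

View pics/s12.png

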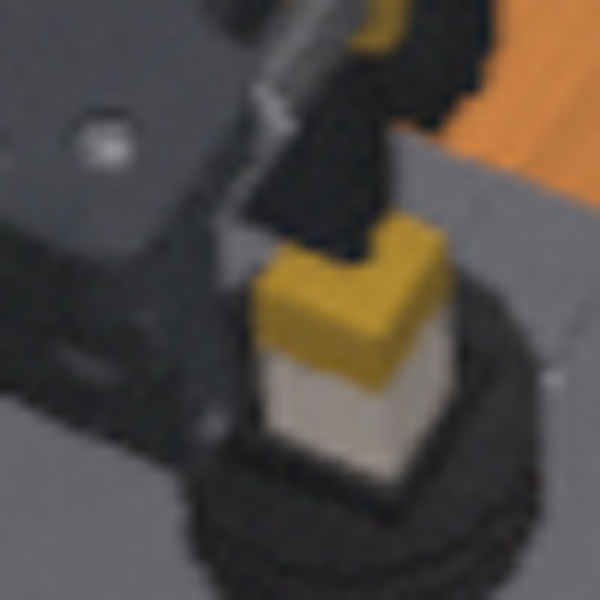

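View pics/s8z.png

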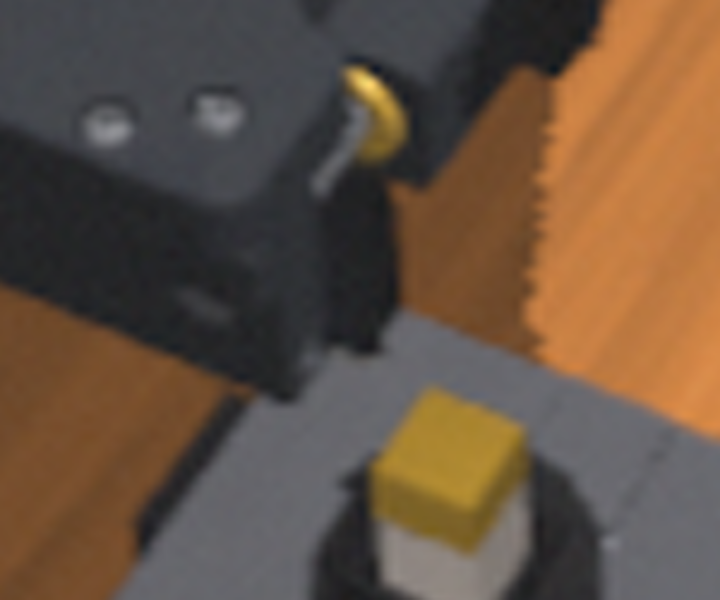

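Request:
send_rows([
  [[0,0,0.008,0],[0,0,0,0],[0,0,0,0]],
], hand=0.04)

```text
clock: 36.08
ee_pos: [416.4, 314.4, 111.3]
tool_rot: [[0.001, -0.022, 1.0], [0.0, 1.0, 0.022], [-1.0, 0.0, 0.001]]
force: [-0.7, -0.1, -0.4]
gripper_width: 27.8
```

Request:
send_rows([
  [[0,0.0005,-0.01,0],[0,0,-0.01,0],[0,0,-0.007,0],[0,0,-0.005,0],[0,0,0,0],[0,0,0,0]],
])

```text
clock: 36.58
ee_pos: [416.2, 314.8, 78.8]
tool_rot: [[-0.0, -0.022, 1.0], [-0.0, 1.0, 0.022], [-1.0, -0.0, -0.0]]
force: [0.2, -0.3, 0.1]
gripper_width: 40.2
```

Request:
send_rows([
  [[0,0,0,0],[0,0,0,0]],
], hand=0.01)

```text
clock: 36.75
ee_pos: [416.4, 314.9, 79.3]
tool_rot: [[0.001, -0.022, 1.0], [0.0, 1.0, 0.022], [-1.0, 0.0, 0.001]]
force: [0.1, -0.0, 0.3]
gripper_width: 28.6
```

```bash
python3 - <<'E'
from h import *
s=robot.get_image("side");save(s,"s13.png",(220,320,270,370),12)
st=robot.state();print(st["clock"],st["ee_pos"],st["gripper_width"],st["force"])
E
```

```text
36.8 [416.31795557 314.8865812   79.20840328] 24.928942570142986 [ 0.57267744  0.28225025 -0.14601637]
```

View pics/s13.png

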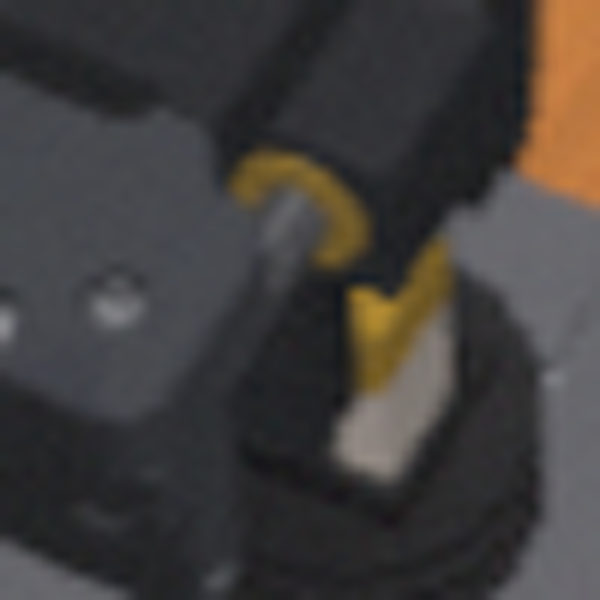

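Request:
send_rows([
  [[0,0,0,0]],
])

```text
clock: 36.88
ee_pos: [416.3, 314.9, 79.1]
tool_rot: [[0.001, -0.022, 1.0], [0.0, 1.0, 0.022], [-1.0, 0.0, 0.001]]
force: [-0.5, -0.1, 0.9]
gripper_width: 17.9
```

Request:
send_rows([
  [[0,0,0,0]],
])

```text
clock: 36.97
ee_pos: [416.3, 314.9, 79.1]
tool_rot: [[0.001, -0.022, 1.0], [0.0, 1.0, 0.022], [-1.0, 0.0, 0.001]]
force: [0.3, -0.1, 1.0]
gripper_width: 16.7
```

Request:
send_rows([
  [[0,0,0,0]],
])

```text
clock: 37.05
ee_pos: [416.3, 314.9, 79.1]
tool_rot: [[0.001, -0.022, 1.0], [0.0, 1.0, 0.022], [-1.0, 0.0, 0.001]]
force: [-1.5, 0.1, 2.1]
gripper_width: 16.2
```

```bash
python3 - <<'E'
from h import *
s=robot.get_image("side");save(s,"s14.png",(220,320,270,370),12)
st=robot.state();print(st["clock"],st["ee_pos"],st["gripper_width"],st["force"])
E
```

```text
37.1 [416.32885493 314.83374374  79.0694195 ] 16.206490845435955 [0.28385622 0.38316332 2.54931736]
```

View pics/s14.png

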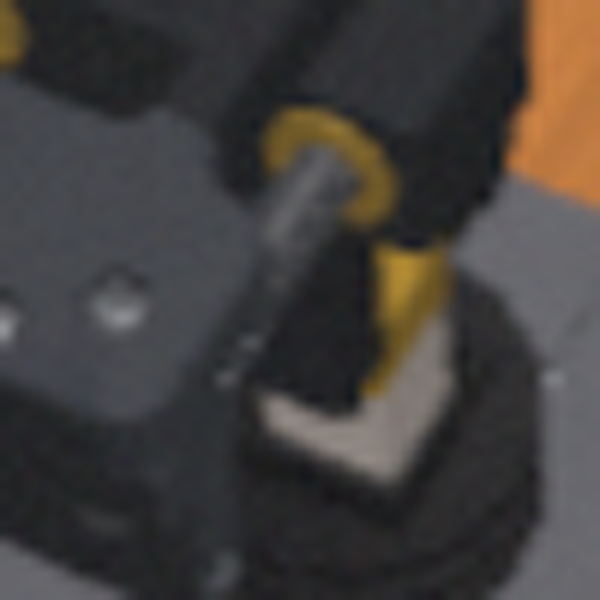

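Request:
send_rows([
  [[0,0,0,0],[0,0,0,0]],
], hand=0.024, newtons=10)

```text
clock: 37.27
ee_pos: [416.1, 314.8, 78.8]
tool_rot: [[-0.0, -0.022, 1.0], [-0.0, 1.0, 0.022], [-1.0, -0.0, -0.0]]
force: [-0.2, 0.5, -0.5]
gripper_width: 23.9
```

Request:
send_rows([
  [[0,0,-0.0005,0],[0,0,0,0]],
], hand=0.016)

```text
clock: 37.43
ee_pos: [416.1, 314.8, 78.2]
tool_rot: [[-0.0, -0.022, 1.0], [-0.0, 1.0, 0.022], [-1.0, -0.0, -0.0]]
force: [0.1, -0.7, -0.3]
gripper_width: 17.7
```

Request:
send_rows([
  [[0,0,0,0],[0,0,0,0]],
])

```text
clock: 37.6
ee_pos: [416.1, 314.8, 78.2]
tool_rot: [[-0.0, -0.022, 1.0], [-0.0, 1.0, 0.022], [-1.0, -0.0, -0.0]]
force: [-0.7, -0.5, -0.6]
gripper_width: 17.4
```

Request:
send_rows([
  [[0,0,0.001,0],[0,0,0.003,0],[0,0,0.003,0],[0,0,0.003,0],[0,0,0,0]],
])

```text
clock: 38.02
ee_pos: [416.4, 315.0, 89.1]
tool_rot: [[0.001, -0.022, 1.0], [0.001, 1.0, 0.022], [-1.0, 0.0, 0.001]]
force: [0.2, 0.3, -0.9]
gripper_width: 18.1
```

```bash
python3 - <<'E'
from h import *
s=robot.get_image("side");save(s,"s15.png",(220,320,270,370),12)
st=robot.state();print(st["clock"],st["ee_pos"],st["gripper_width"],st["force"])
E
```

```text
38.0667 [416.32886103 314.8923733   88.74501165] 17.334742846607895 [ 0.43642479 -0.94366208 -0.80500822]
```

View pics/s15.png

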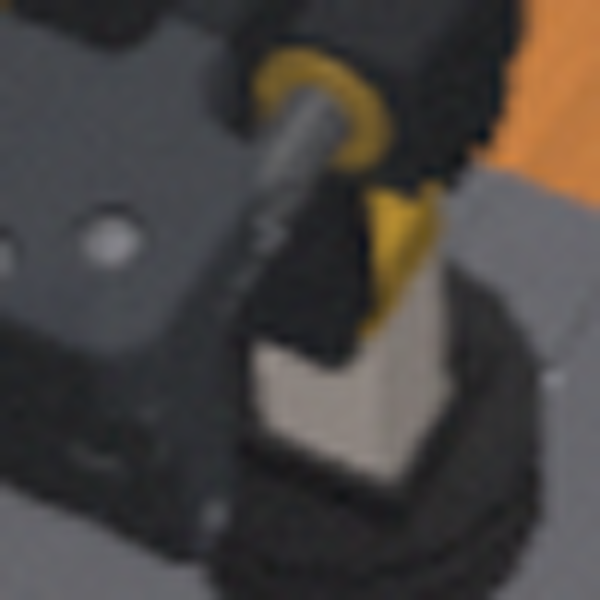

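Request:
send_rows([
  [[0,0,0.004,0],[0,0,0.006,0],[0,0,0.008,0],[0,0,0.01,0],[0,0,0.01,0],[0,0,0.015,0],[0,0,0.015,0],[0,0,0.015,0],[0,0,0.015,0],[0,0,0.015,0],[0,0,0.008,0],[0,0,0,0],[0,0,0,0]],
])

```text
clock: 39.15
ee_pos: [416.0, 314.8, 209.3]
tool_rot: [[0.0, -0.022, 1.0], [0.0, 1.0, 0.022], [-1.0, 0.0, 0.0]]
force: [-0.7, 0.5, -0.6]
gripper_width: 17.6
```

```bash
python3 - <<'E'
from h import *
s=robot.get_image("side");save(s,"s16.png",(150,200,350,420),3.5)
st=robot.state();print(st["clock"],st["ee_pos"],st["gripper_width"],st["force"])
E
```

```text
39.2 [415.81784252 314.67381634 208.74812515] 17.677510715137522 [ 0.49009392  1.18362601 -1.05512743]
```

View pics/s16.png

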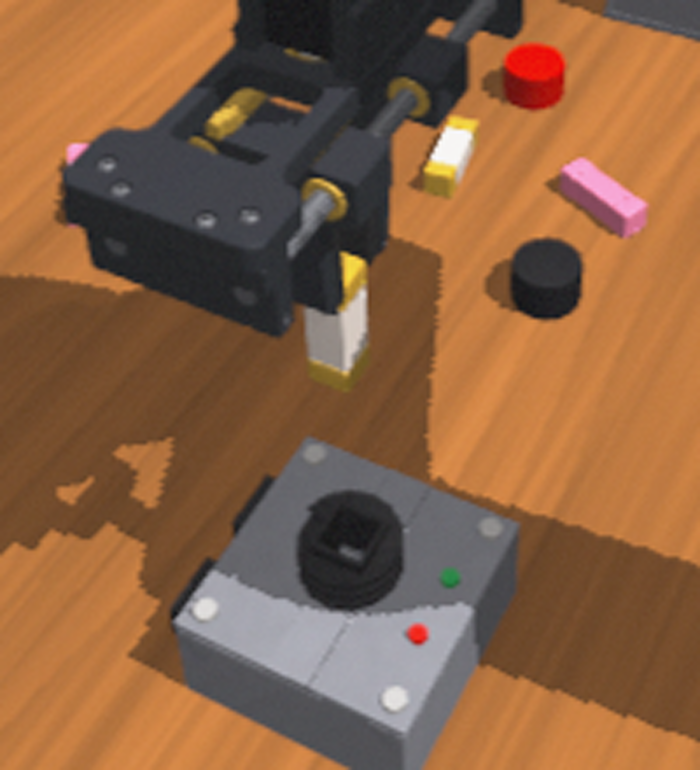

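Request:
send_rows([
  [[-0.0016,-0.01,0,0.1],[-0.0016,-0.02,0,0.1],[-0.0016,-0.029,0,0.1],[-0.0016,-0.03,0,0.1],[-0.0016,-0.03,0,0.1],[-0.0016,-0.03,0,0.1],[-0.0016,-0.03,0,0.1],[-0.0016,-0.03,0,0.1],[-0.0016,-0.03,0,0.1],[-0.0016,-0.03,0,0.1],[-0.0016,-0.03,0,0.1],[-0.0016,-0.03,0,0.1],[-0.0016,-0.03,0,0.1],[-0.0016,-0.03,0,0.1],[-0.0016,-0.03,0,0.1],[-0.0016,-0.03,0,0.1],[-0.0016,-0.03,0,0.1],[-0.0016,-0.029,0,0.1],[-0.0016,-0.025,0,0.1],[-0.0016,-0.012,0,0.1]],
])

```text
clock: 40.87
ee_pos: [383.2, -232.6, 208.5]
tool_rot: [[-0.001, -0.055, 0.998], [0.0, 0.998, 0.055], [-1.0, 0.001, -0.001]]
force: [-0.3, 0.2, -0.6]
gripper_width: 17.5
```

```bash
python3 - <<'E'
from h import *
s=robot.get_image("side");save(s,"s17.png",(190,60,450,260),3)
t=robot.get_image("top");save(t,"t17.png",(200,110,340,270),3.5)
st=robot.state();print(st["clock"],st["ee_pos"],st["gripper_width"],st["force"])
E
```

```text
40.9667 [ 383.3981685  -231.16701359  208.62022684] 17.649982527278976 [ 0.09963023  0.18308435 -0.68875128]
```

View pics/s17.png

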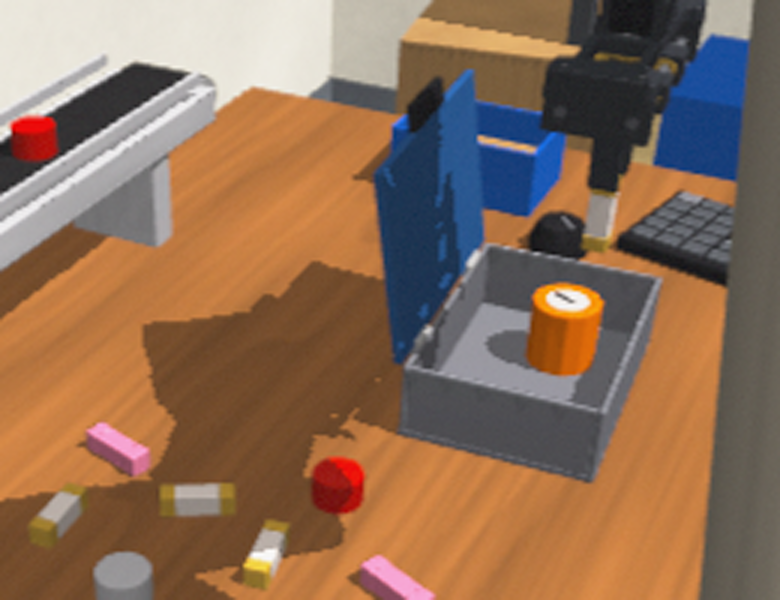

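View pics/t17.png

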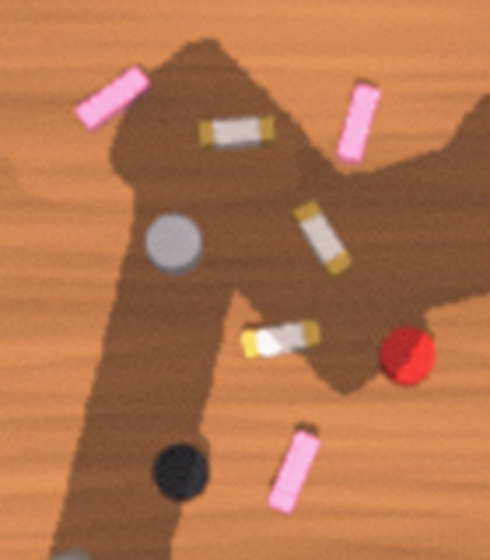

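Request:
send_rows([
  [[0,0,-0.015,0],[0,0,-0.025,0],[0,0,-0.025,0],[0,0,-0.025,0],[0,0,-0.025,0],[0,0,-0.02,0],[0,0,-0.015,0],[0,0,-0.01,0],[0,0,-0.006,0],[0,0,-0.003,0],[0,0,-0.001,0],[0,0,0,0],[0,0,0,0]],
])

```text
clock: 42.05
ee_pos: [384.4, -230.2, 39.9]
tool_rot: [[0.001, -0.057, 0.998], [-0.001, 0.998, 0.057], [-1.0, -0.001, 0.001]]
force: [-0.1, -0.1, -0.3]
gripper_width: 17.6
```

Request:
send_rows([
  [[0,0,0,0],[0,0,0,0],[0,0,0,0]],
], hand=0.028)

```text
clock: 42.3
ee_pos: [384.3, -230.3, 39.6]
tool_rot: [[0.001, -0.057, 0.998], [-0.001, 0.998, 0.057], [-1.0, -0.001, 0.001]]
force: [0.5, 0.4, -0.5]
gripper_width: 27.7
```

Request:
send_rows([
  [[0,0,0.01,0],[0,0,0.02,0],[0,0,0.03,0],[0,0,0.04,0],[0,0,0.04,0],[0,0,0.03,0]],
])

```text
clock: 42.8
ee_pos: [384.2, -230.3, 212.6]
tool_rot: [[0.002, -0.057, 0.998], [-0.002, 0.998, 0.057], [-1.0, -0.002, 0.002]]
force: [0.5, -0.5, 0.0]
gripper_width: 28.3
```

```bash
python3 - <<'E'
from h import *
s=robot.get_image("side");save(s,"s18.png",(190,60,450,260),3)
st=robot.state();print(st["clock"],st["ee_pos"],st["gripper_width"],st["force"],st["q"])
E
```

```text
42.85 [ 385.7235993  -231.73397717  217.15984159] 28.3615281073865 [ 0.42402    -0.09949216  5.13267885] [-8.05132587e-01  1.99802048e-01  1.56346089e+00 -6.94398253e-05
  1.36670253e+00 -2.43333970e+00]
```

View pics/s18.png

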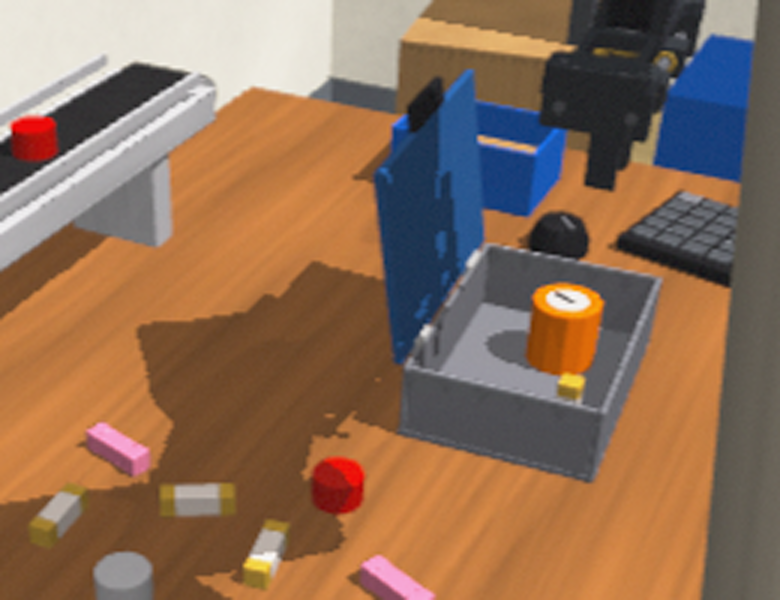

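```bash
cat >> h.py <<'E'
def fm(pic,uv,r=13,z=14):
    hsv=cv2.cvtColor(pic["color"],cv2.COLOR_RGB2HSV).astype(int)
    x0,y0=int(uv[0])-r,int(uv[1])-r
    p=hsv[y0:y0+2*r+1,x0:x0+2*r+1];H,S,V=p[...,0],p[...,1],p[...,2]
    m=((S<75)&(V>110))|((H>=19)&(H<=34)&(S>90)&(V>90))
    n,L,st,ce=cv2.connectedComponentsWithStats(m.astype(np.uint8))
    if n<2: return None
    i=1+np.argmax(st[1:,4]); M=np.zeros(hsv.shape[:2],bool); M[y0:y0+2*r+1,x0:x0+2*r+1]=L==i
    v,u=np.nonzero(M); X=np.array([back(pic,q,z)[:2] for q in zip(u,v)])
    c=X.mean(0); w,E=np.linalg.eigh(np.cov((X-c).T)); d=E[:,1]
    return c.round(1),round(float((np.degrees(np.arctan2(d[1],d[0]))+90)%180-90),1),np.sqrt(12*w).round(1),len(u)
E
python3 - <<'E'
from h import *
t=robot.get_image("top");s=robot.get_image("side")
T=lambda x,y:np.array((x/3.5+200-.36,y/3.5+110-.36))
for n,a,b in(("A",(206,134),(266,128)),("B",(307,212),(339,264)),("C",(249,342),(312,333))):
    p,q=back(t,T(*a),14),back(t,T(*b),14); d=q-p
    print(n,(p+q)[:2]/2,np.degrees(np.arctan2(d[1],d[0])),np.linalg.norm(d)," net:",fm(t,(T(*a)+T(*b))/2))
for u in((209,230),(256,226),(279,243)): print("side",fm(s,u,z=12,r=15))
E
```

```text
A [683.05602032  43.64371329] -84.26183980781138 44.64888691367384  net: (array([681.8,  43.7]), -85.4, array([23. , 33.4]), 108)
B [601.21087382 -20.27994977] -149.45540024149065 45.623695946026736  net: (array([597.8, -21.4]), 30.8, array([19.2, 43.3]), 116)
C [527.0123019   10.84005836] -81.86587611421545 46.06548137961969  net: (array([525.3,  15.5]), -80.0, array([20.7, 43.8]), 133)
side (array([682.2,  47.2]), -80.6, array([26.3, 65.9]), 228)
side (array([600.7, -16.1]), 29.6, array([37. , 55.1]), 247)
side (array([526.7,  15.2]), -77.0, array([21.4, 69.4]), 216)
```

Request:
send_rows([
  [[0.0118,0.0201,0,-7],[0.0118,0.0201,0,-7],[0.0118,0.0201,0,-7],[0.0118,0.0201,0,-7],[0.0118,0.0201,0,-7],[0.0118,0.0201,0,-7],[0.0118,0.0201,0,-7],[0.0118,0.0201,0,-7],[0.0118,0.0201,0,-7],[0.0118,0.0201,0,-7],[0.0118,0.0201,0,-7],[0.0118,0.0201,0,-7],[0,0,-0.03,0],[0,0,-0.04,0],[0,0,-0.04,0],[0,0,-0.03,0],[0,0,0,0],[0,0,0,0],[0,0,0,0]],
], hand=0.038)

```text
clock: 44.53
ee_pos: [526.4, 10.9, 70.4]
tool_rot: [[0.001, 0.987, 0.161], [-0.0, 0.161, -0.987], [-1.0, 0.001, 0.0]]
force: [0.1, 0.3, 1.2]
gripper_width: 37.9
```

```bash
python3 - <<'E'
from h import *
s=robot.get_image("side");save(s,"s19.png",(160,140,360,290),4)
st=robot.state();print(st["clock"],st["ee_pos"],st["gripper_width"],st["force"],st["q"])
y=np.array(st["tool_rot"])[:,1];print(np.degrees(np.arctan2(y[1],y[0])))
E
```

```text
44.5833 [526.66006925  10.8133834   70.9113163 ] 37.88259507964281 [ 0.55209868 -0.20822158  0.49496866] [-2.04414290e-01  4.96658305e-01  1.58054108e+00 -1.30324966e-05
  1.06158000e+00 -3.66322311e-01]
9.277085875350023
```

View pics/s19.png

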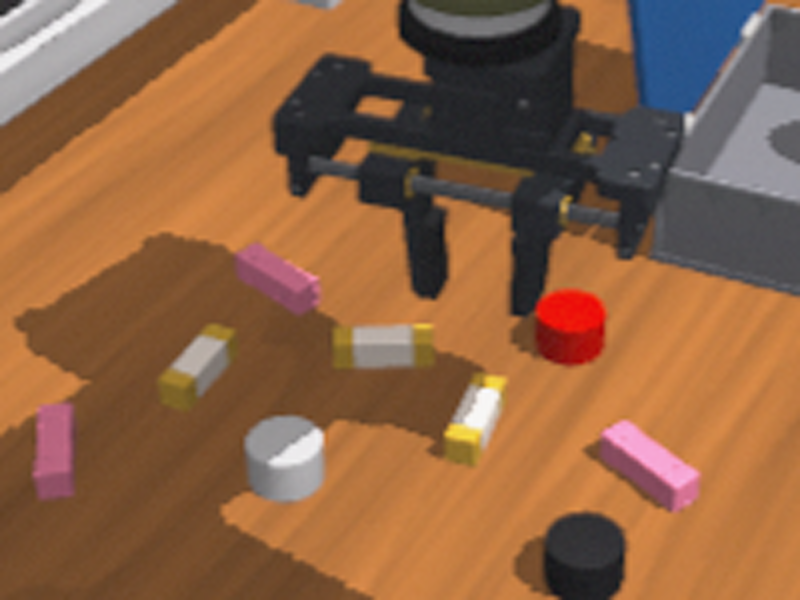

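Request:
send_rows([
  [[0,0,-0.02,0],[0,0,-0.02,0],[0,0,-0.015,0],[0,0,-0.009,0],[0,0,-0.004,0],[0,0,0,0],[0,0,0,0],[0,0,0,0]],
])

```text
clock: 45.25
ee_pos: [526.4, 10.9, 2.4]
tool_rot: [[0.002, 0.987, 0.161], [-0.0, 0.161, -0.987], [-1.0, 0.002, 0.001]]
force: [-0.1, 0.1, -0.3]
gripper_width: 37.3
```

Request:
send_rows([
  [[0,0,-0.001,0],[0,0,0,0],[0,0,0,0],[0,0,0,0],[0,0,0,0]],
], hand=0.016, newtons=10)

```text
clock: 45.67
ee_pos: [525.8, 11.0, 0.4]
tool_rot: [[0.0, 0.987, 0.161], [-0.0, 0.161, -0.987], [-1.0, 0.0, 0.0]]
force: [0.0, -1.6, -0.2]
gripper_width: 16.2
```

Request:
send_rows([
  [[0,0,0.004,0],[0,0,0.01,0],[0,0,0.015,0],[0,0,0.015,0],[0,0,0,0],[0,0,0,0]],
])

```text
clock: 46.17
ee_pos: [526.1, 10.9, 45.1]
tool_rot: [[0.002, 0.987, 0.161], [-0.0, 0.161, -0.987], [-1.0, 0.002, 0.001]]
force: [0.4, -0.4, -0.2]
gripper_width: 16.1
```

```bash
python3 - <<'E'
from h import *
s=robot.get_image("side");save(s,"s20.png",(160,140,360,290),4)
st=robot.state();print(st["clock"],st["ee_pos"],st["gripper_width"],st["force"])
E
```

```text
46.2167 [525.64446009  11.03605876  44.37108134] 16.15241330973409 [-0.72300571  0.21886527  0.01897876]
```

View pics/s20.png

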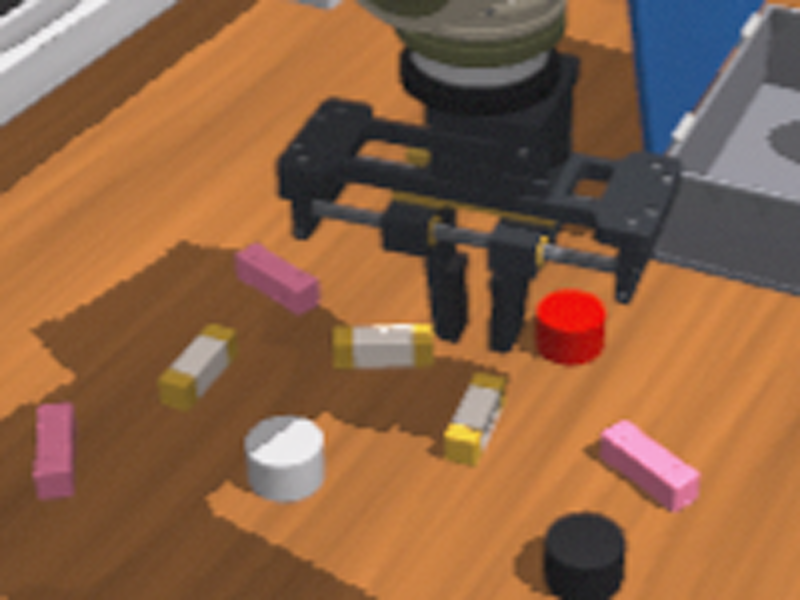

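```bash
python3 - <<'E'
from h import *
s=robot.get_image("side")
o=np.array([235,190]);k=10
im=cv2.resize(s["color"][190:270,235:325,::-1],None,fx=k,fy=k,interpolation=cv2.INTER_CUBIC)
def pt(X,c):
    u=(proj(s,X)-o+.5)*k; cv2.circle(im,tuple(int(v) for v in u),4,c,-1)
st=robot.state();e=st["ee_pos"];R=np.array(st["tool_rot"]);y=R[:,1];z=R[:,2];x=R[:,0]
for sg in(1,-1):
  for w in(-9,9):
    pt(e+sg*8*y+w*z,(0,0,255)); pt(e+sg*8*y+w*z-18.7*x,(255,0,255))
pt([e[0],e[1],18],(255,0,0))
print(im.shape)
cv2.imwrite("pics/s21.png",cv2.resize(im,(800,711)))
E
```

```text
(800, 900, 3)
```

View pics/s21.png

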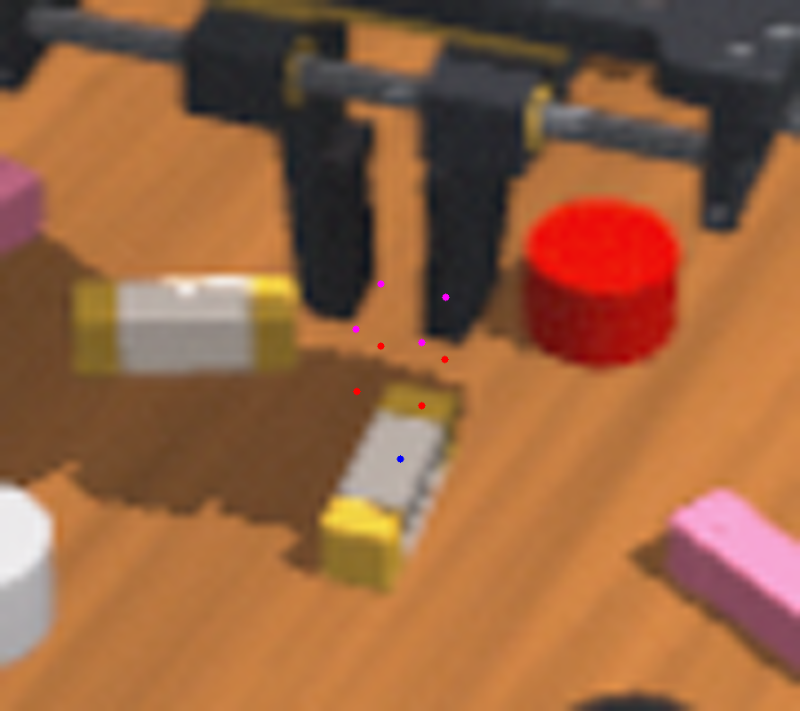

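Request:
send_rows([
  [[0,0,0,0],[0,0,0,0],[0,0,0,0],[0,0,-0.02,0],[0,0,-0.015,0],[0,0,-0.009,0],[0,0,-0.004,0],[0,0,-0.004,0],[0,0,0,0],[0,0,0,0]],
], hand=0.038)

```text
clock: 47.1
ee_pos: [526.0, 11.0, -7.3]
tool_rot: [[0.001, 0.987, 0.161], [-0.0, 0.161, -0.987], [-1.0, 0.001, 0.0]]
force: [0.1, -0.3, -0.3]
gripper_width: 38.0
```

```bash
python3 - <<'E'
from h import *
s=robot.get_image("side");save(s,"s22.png",(240,190,320,260),10)
st=robot.state();print(st["clock"],st["ee_pos"],st["gripper_width"],st["force"])
E
```

```text
47.15 [526.0619144  10.9517085  -7.1734634] 37.96539705976124 [ 0.20719679 -0.0913852   0.22899829]
```

View pics/s22.png

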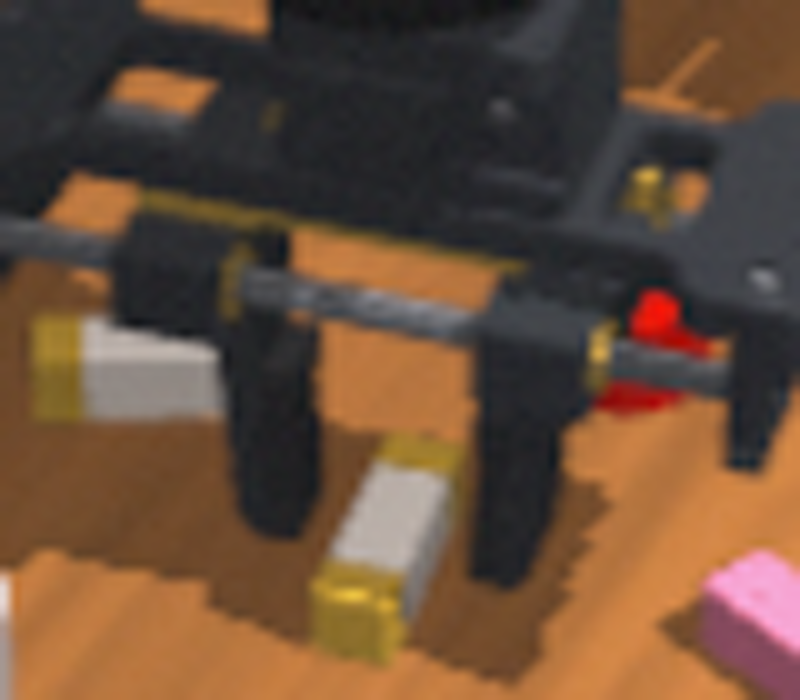

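Request:
send_rows([
  [[0,0,-0.003,0],[0,0,-0.003,0],[0,0,-0.002,0],[0,0,0,0],[0,0,0,0]],
])

```text
clock: 47.57
ee_pos: [525.7, 11.0, -15.8]
tool_rot: [[-0.0, 0.987, 0.161], [0.0, 0.161, -0.987], [-1.0, -0.0, -0.0]]
force: [-0.1, 0.2, -0.1]
gripper_width: 37.8
```

Request:
send_rows([
  [[0,0,0,0],[0,0,0,0],[0,0,0,0],[0,0,0,0],[0,0,0,0]],
], hand=0.012, newtons=20)

```text
clock: 47.98
ee_pos: [525.9, 11.0, -15.6]
tool_rot: [[0.0, 0.987, 0.161], [-0.0, 0.161, -0.987], [-1.0, 0.0, 0.0]]
force: [0.4, 0.3, 0.7]
gripper_width: 17.9
```

Request:
send_rows([
  [[0,0,0.01,0],[0,0,0.025,0],[0,0,0.036,0],[0,0,0.036,0],[0,0,0.036,0],[0,0,0.036,0],[0,0,0.036,0],[-0.0064,-0.0181,0,6.5],[-0.0064,-0.0181,0,6.5],[-0.0064,-0.0181,0,6.5],[-0.0064,-0.0181,0,6.5],[-0.0064,-0.0181,0,6.5],[-0.0064,-0.0181,0,6.5],[-0.0064,-0.0181,0,6.5],[-0.0064,-0.0181,0,6.5],[-0.0064,-0.0181,0,6.5],[-0.0064,-0.0181,0,6.5],[-0.0064,-0.0181,0,6.5],[-0.0064,-0.0181,0,6.5],[-0.0064,-0.0181,0,6.5]],
])

```text
clock: 49.65
ee_pos: [441.8, -224.9, 200.0]
tool_rot: [[0.0, -0.072, 0.997], [-0.0, 0.997, 0.072], [-1.0, -0.0, 0.0]]
force: [1.0, 0.2, -0.1]
gripper_width: 17.9
```

```bash
python3 - <<'E'
from h import *
s=robot.get_image("side");save(s,"s23.png",(190,60,450,260),3)
st=robot.state();print(st["clock"],st["ee_pos"],st["gripper_width"],st["force"])
y=np.array(st["tool_rot"])[:,1];print(np.degrees(np.arctan2(y[1],y[0])))
E
```

```text
49.7 [ 441.23551506 -227.61867256  199.86286569] 17.382188814558283 [-0.89122588 -2.80160846 -0.2325406 ]
94.49535693237972
```

View pics/s23.png

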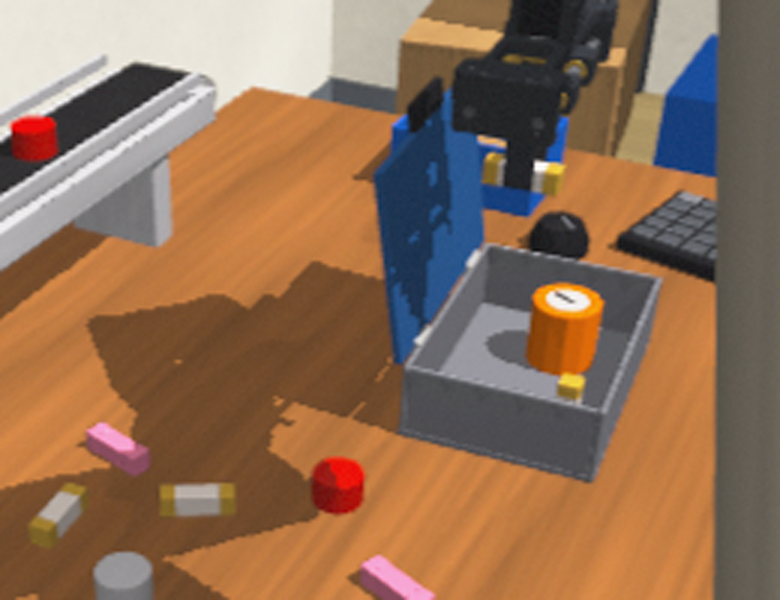

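Request:
send_rows([
  [[0,0,0,0],[0,0,-0.02,0],[0,0,-0.035,0],[0,0,-0.035,0],[0,0,-0.035,0],[0,0,-0.03,0],[0,0,-0.025,0],[0,0,-0.015,0],[0,0,-0.008,0],[0,0,-0.003,0],[0,0,0,0],[0,0,0,0]],
])

```text
clock: 50.7
ee_pos: [443.1, -224.4, -5.7]
tool_rot: [[0.001, -0.066, 0.998], [-0.001, 0.998, 0.066], [-1.0, -0.001, 0.001]]
force: [-0.4, -0.7, -0.4]
gripper_width: 18.1
```

Request:
send_rows([
  [[0,0,0,0],[0,0,0,0],[0,0,0.01,0],[0,0,0.025,0],[0,0,0.035,0],[0,0,0.035,0],[0,0,0.035,0],[0,0,0.035,0],[0,0,0.035,0],[0,0,0,0]],
], hand=0.026)

```text
clock: 51.53
ee_pos: [444.3, -225.6, 210.3]
tool_rot: [[0.01, -0.066, 0.998], [-0.008, 0.998, 0.066], [-1.0, -0.009, 0.009]]
force: [0.4, -0.5, 0.4]
gripper_width: 25.8
```

```bash
python3 - <<'E'
from h import *
s=robot.get_image("side");save(s,"s24.png",(190,60,450,260),3)
t=robot.get_image("top");save(t,"t24.png",(200,110,340,270),3.5)
st=robot.state();print(st["clock"],st["ee_pos"],st["gripper_width"],st["force"])
T=lambda x,y:np.array((x/3.5+200-.36,y/3.5+110-.36))
print(fm(t,T(236,131)),fm(t,T(323,238)),fm(s,(209,230),z=12,r=15),fm(s,(256,226),z=12,r=15))
E
```

```text
51.6333 [ 442.69571164 -224.37829005  204.55530075] 26.05870871812852 [-0.7539684  -0.58011058 -0.43360693]
(array([681.8,  43.7]), -85.4, array([23. , 33.4]), 108) (array([597.7, -21.2]), 30.1, array([19.3, 43.3]), 116) (array([682.5,  46.5]), -80.0, array([26.2, 67.3]), 232) (array([600.7, -16. ]), 31.5, array([36.6, 55.3]), 249)
```

View pics/s24.png

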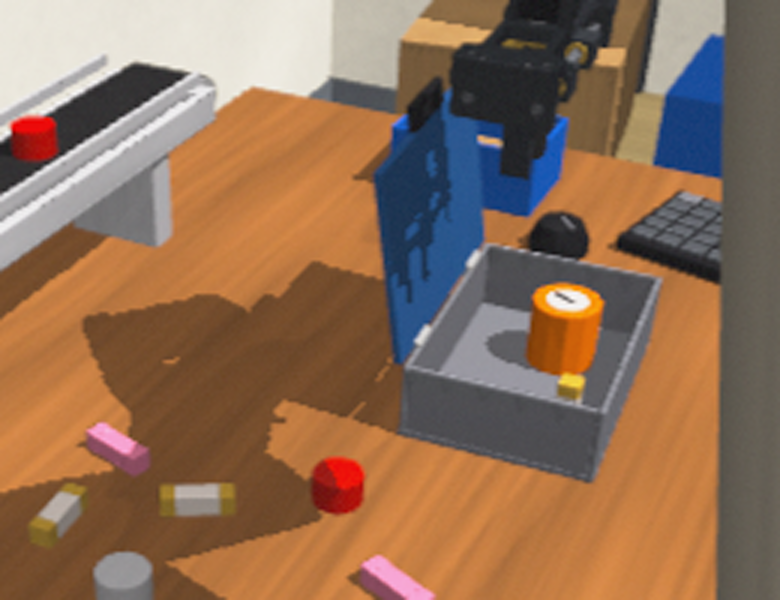

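View pics/t24.png

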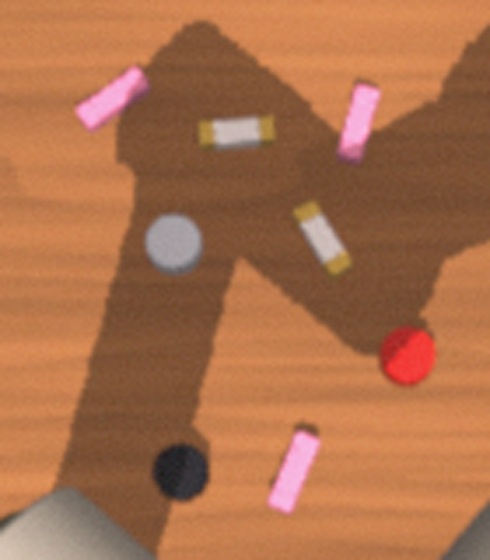

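Request:
send_rows([
  [[0.01,0.0228,0.005,3],[0.0185,0.0228,0,3],[0.0185,0.0228,0,3],[0.0185,0.0228,0,3],[0.0185,0.0228,0,3],[0.0185,0.0228,0,3],[0.0185,0.0228,0,3],[0.0185,0.0228,0,3],[0.0185,0.0228,0,2.8],[0,0,-0.03,0],[0,0,-0.04,0],[0,0,-0.04,0],[0,0,-0.04,0],[0,0,-0.02,0],[0,0,0,0],[0,0,0,0],[0,0,0,0]],
], hand=0.038)

```text
clock: 53.05
ee_pos: [601.1, -19.2, 39.4]
tool_rot: [[0.002, -0.509, 0.861], [-0.0, 0.861, 0.509], [-1.0, -0.001, 0.001]]
force: [0.6, -0.3, 0.1]
gripper_width: 38.0
```

```bash
python3 - <<'E'
from h import *
s=robot.get_image("side");save(s,"s25.png",(160,140,360,290),4)
st=robot.state();print(st["clock"],st["ee_pos"],st["gripper_width"],st["force"])
y=np.array(st["tool_rot"])[:,1];print(np.degrees(np.arctan2(y[1],y[0])))
E
```

```text
53.1 [601.36498136 -19.28004066  39.91951516] 37.953175814605 [-0.36164971  0.01309945  0.84654235]
120.57442625127489
```

View pics/s25.png

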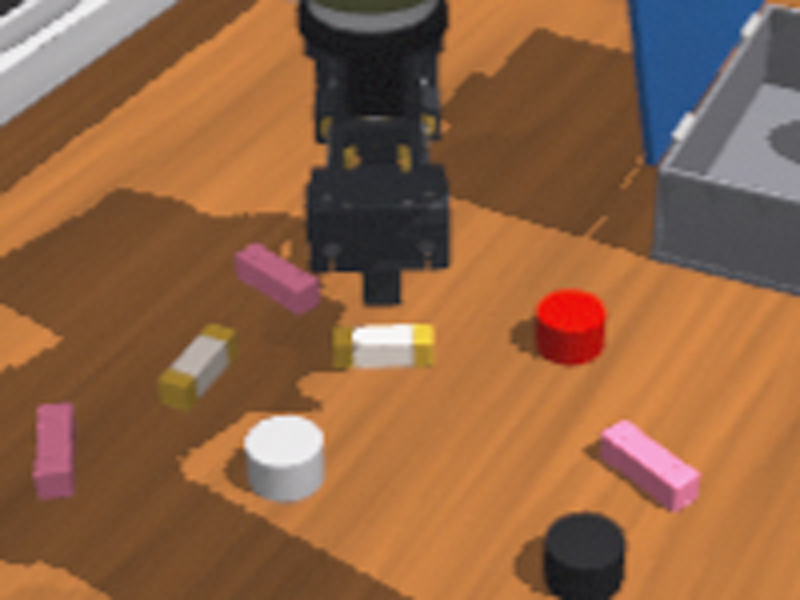

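Request:
send_rows([
  [[-0.0005,0,-0.02,0],[0,0,-0.018,0],[0,0,-0.01,0],[0,0,-0.004,0],[0,0,-0.0025,0],[0,0,0,0],[0,0,0,0],[0,0,0,0]],
])

```text
clock: 53.77
ee_pos: [600.5, -19.2, -15.3]
tool_rot: [[0.002, -0.509, 0.861], [-0.0, 0.861, 0.509], [-1.0, -0.001, 0.001]]
force: [-0.1, 1.0, 0.1]
gripper_width: 37.9
```

Request:
send_rows([
  [[0,0,0,0],[0,0,0,0],[0,0,0,0],[0,0,0,0],[0,0,0,0]],
], hand=0.012)

```text
clock: 54.18
ee_pos: [600.2, -19.2, -15.9]
tool_rot: [[0.001, -0.509, 0.861], [-0.0, 0.861, 0.509], [-1.0, -0.0, 0.0]]
force: [0.9, 0.8, 1.9]
gripper_width: 17.6
```

Request:
send_rows([
  [[0,0,0.01,0],[0,0,0.025,0],[0,0,0.036,0],[0,0,0.036,0],[-0.01,0,0.036,0],[-0.02,0,0.036,0],[-0.025,0,0.036,-2],[-0.025,-0.01,0,-2],[-0.025,-0.015,0,-2],[-0.025,-0.02,0,-2],[-0.025,-0.025,0,-2],[0,-0.025,0,-2],[0,-0.025,0,-2],[0,-0.025,0,-2],[0,-0.025,0,-2],[0,-0.025,0,-2],[0,-0.025,0,-2],[0,-0.025,0,-2],[0,-0.015,0,-2],[0,0,0,-1]],
])

```text
clock: 55.85
ee_pos: [446.0, -281.3, 197.1]
tool_rot: [[0.0, -0.058, 0.998], [-0.0, 0.998, 0.058], [-1.0, -0.0, -0.0]]
force: [-1.4, -0.1, -1.7]
gripper_width: 17.5
```

```bash
python3 - <<'E'
from h import *
s=robot.get_image("side");save(s,"s26.png",(190,60,450,260),3)
st=robot.state();print(st["clock"],st["ee_pos"],st["gripper_width"],st["force"])
y=np.array(st["tool_rot"])[:,1];print(np.degrees(np.arctan2(y[1],y[0])))
E
```

```text
55.9 [ 446.01668732 -279.61167705  197.02889282] 17.952082486767978 [ 1.23661694  0.65399943 -0.52505464]
93.35207246251053
```

View pics/s26.png

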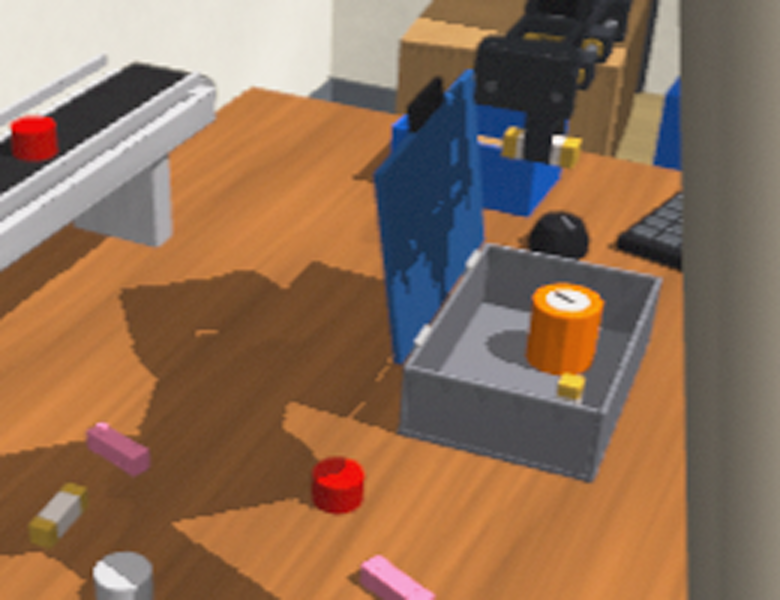

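Request:
send_rows([
  [[0,0.015,0,0],[0,0,-0.02,0],[0,0,-0.035,0],[0,0,-0.035,0],[0,0,-0.035,0],[0,0,-0.03,0],[0,0,-0.025,0],[0,0,-0.012,0],[0,0,-0.008,0],[0,0,-0.003,0],[0,0,0,0],[0,0,0,0]],
])

```text
clock: 56.9
ee_pos: [446.8, -263.8, -5.0]
tool_rot: [[0.001, -0.063, 0.998], [-0.001, 0.998, 0.063], [-1.0, -0.001, 0.001]]
force: [-0.4, 0.2, -0.1]
gripper_width: 17.9
```

Request:
send_rows([
  [[0,0,0,0],[0,0,0,0],[0,0,0.01,0],[0,0,0.025,0],[0,0,0.035,0],[0,0,0.035,0],[0,0,0.035,0],[0,0,0.035,0],[0,0,0.035,0],[0,0,0,0]],
], hand=0.026)

```text
clock: 57.73
ee_pos: [447.8, -265.5, 211.7]
tool_rot: [[0.009, -0.062, 0.998], [-0.009, 0.998, 0.063], [-1.0, -0.009, 0.009]]
force: [1.5, 0.7, 0.8]
gripper_width: 26.2
```

```bash
python3 - <<'E'
from h import *
s=robot.get_image("side");save(s,"s27.png",(190,60,450,260),3)
t=robot.get_image("top");save(t,"t27.png",(200,110,340,270),3.5)
st=robot.state();print(st["clock"],st["ee_pos"],st["gripper_width"],st["force"])
T=lambda x,y:np.array((x/3.5+200-.36,y/3.5+110-.36))
print(fm(t,T(236,131)),fm(s,(209,230),z=12,r=15))
E
```

```text
57.8333 [ 446.3272591  -264.1760018   205.73406529] 25.868223454939688 [-0.21011504  0.15940677 -0.78572014]
(array([681.6,  46.8]), -85.3, array([22.2, 41.6]), 125) (array([682.4,  47. ]), -79.6, array([26.2, 67.2]), 231)
```

View pics/s27.png

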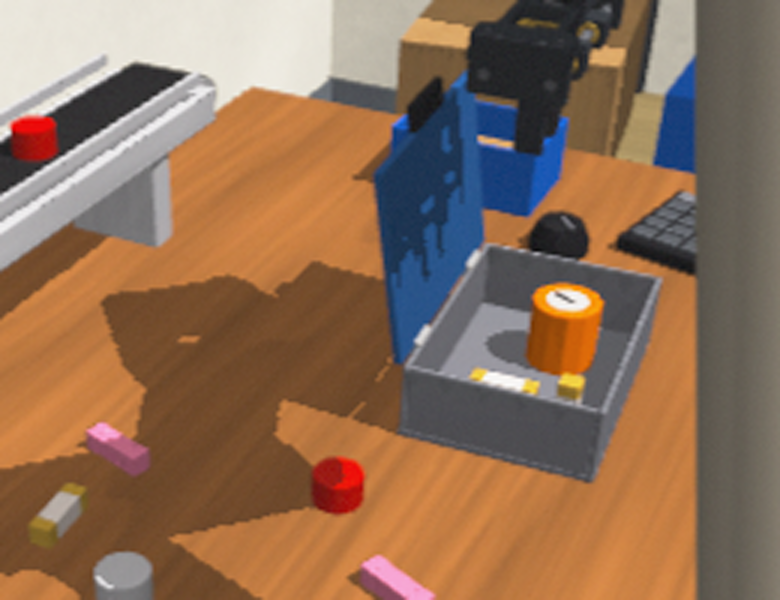

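View pics/t27.png

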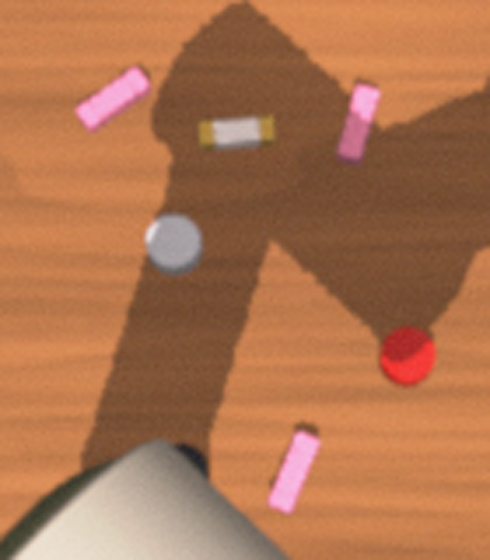

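Request:
send_rows([
  [[0,0.025,0,-4.5],[0,0.025,0,-5],[0,0.025,0,-5],[0,0.025,0,-5],[0,0.025,0,-5],[0,0.025,0,-5],[0,0.025,0,-5],[0,0.025,0,-5],[0.0237,0.0109,0,-5],[0.0237,0.0109,0,-5],[0.0237,0.0109,0,-5],[0.0237,0.0109,0,-5],[0.0237,0.0109,0,-5],[0.0237,0.0109,0,-5],[0.0237,0.0109,0,-5],[0.0237,0.0109,0,-5],[0.0237,0.0109,0,-5],[0.0237,0.0109,0,-3],[0,0,0,0],[0,0,0,0]],
], hand=0.038)

```text
clock: 59.5
ee_pos: [683.0, 45.3, 201.7]
tool_rot: [[-0.004, 0.994, 0.107], [0.0, 0.107, -0.994], [-1.0, -0.004, -0.001]]
force: [-1.0, 0.2, -0.7]
gripper_width: 38.0
```

Request:
send_rows([
  [[0,0,-0.03,0],[0,0,-0.04,0],[0,0,-0.04,0],[0,0,-0.035,0],[0,0,-0.02,0],[0,0,0,0],[0,0,0,0],[0,0,0,0]],
])

```text
clock: 60.17
ee_pos: [683.8, 44.5, 41.1]
tool_rot: [[0.003, 0.994, 0.106], [-0.0, 0.106, -0.994], [-1.0, 0.003, 0.001]]
force: [0.1, -0.1, 0.5]
gripper_width: 38.1
```

```bash
python3 - <<'E'
from h import *
s=robot.get_image("side");save(s,"s28.png",(130,140,330,290),4)
st=robot.state();print(st["clock"],st["ee_pos"],st["gripper_width"],st["force"])
y=np.array(st["tool_rot"])[:,1];print(np.degrees(np.arctan2(y[1],y[0])))
E
```

```text
60.2167 [684.02466256  44.57023196  41.45854797] 38.051806578880985 [0.2844025  0.35759573 0.56300849]
6.078848098203945
```

View pics/s28.png

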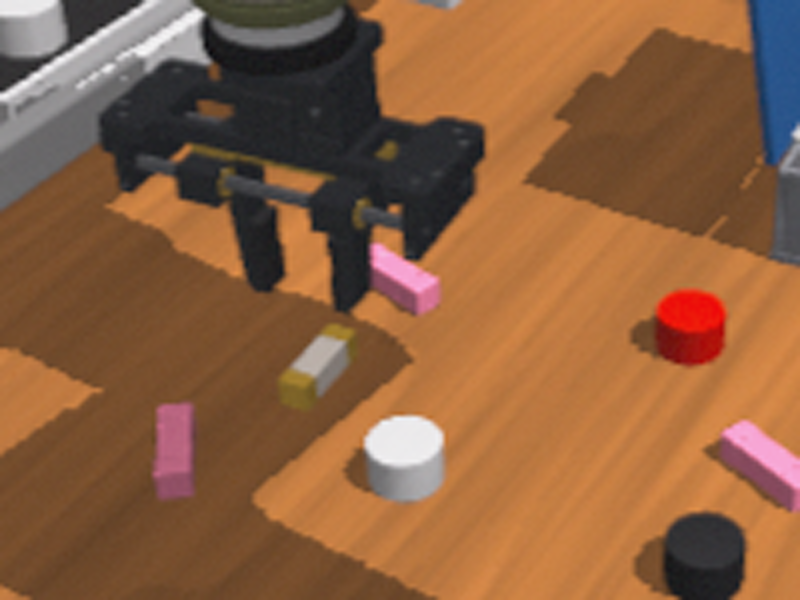

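Request:
send_rows([
  [[0,0,-0.02,0],[0,0,-0.018,0],[0,0,-0.01,0],[0,0,-0.005,0],[0,0,-0.003,0],[0,0,0,0],[0,0,0,0],[0,0,0,0]],
])

```text
clock: 60.88
ee_pos: [683.8, 44.9, -15.9]
tool_rot: [[0.002, 0.994, 0.106], [-0.0, 0.106, -0.994], [-1.0, 0.002, 0.0]]
force: [1.0, -0.6, 0.6]
gripper_width: 38.2
```

Request:
send_rows([
  [[0,0,0,0],[0,0,0,0],[0,0,0,0],[0,0,0,0],[0,0,0,0]],
], hand=0.012)

```text
clock: 61.3
ee_pos: [683.4, 44.9, -16.7]
tool_rot: [[0.0, 0.994, 0.106], [-0.0, 0.106, -0.994], [-1.0, 0.0, 0.0]]
force: [-0.5, 0.9, 1.9]
gripper_width: 17.9
```

Request:
send_rows([
  [[0,0,0.01,0],[0,0,0.03,0],[0,0,0.036,0],[0,0,0.036,0],[0,0,0.036,0],[0,0,0.036,0],[-0.015,0,0.036,5],[-0.0243,-0.01,0,6],[-0.0243,-0.01,0,6],[-0.0243,-0.01,0,6],[-0.0243,-0.01,0,6],[-0.0243,-0.01,0,6],[-0.0243,-0.01,0,6],[-0.0243,-0.01,0,6],[-0.0243,-0.01,0,6],[-0.009,-0.02,0,6],[0,-0.026,0,6],[0,-0.026,0,6],[0,-0.026,0,6],[0,-0.026,0,6]],
])

```text
clock: 62.97
ee_pos: [464.5, -160.2, 203.8]
tool_rot: [[0.001, 0.011, 1.0], [-0.0, 1.0, -0.011], [-1.0, -0.0, 0.001]]
force: [1.0, -0.1, -0.6]
gripper_width: 17.6
```

Request:
send_rows([
  [[0,-0.026,0,4.5],[0,-0.026,0,0],[0,-0.026,0,0],[0,-0.026,0,0],[0,-0.026,0,0],[0,-0.016,0,0],[0,0,0,0],[0,0,0,0]],
])

```text
clock: 63.63
ee_pos: [464.7, -304.9, 203.0]
tool_rot: [[-0.0, -0.061, 0.998], [0.001, 0.998, 0.061], [-1.0, 0.001, -0.0]]
force: [0.0, 0.6, -0.5]
gripper_width: 17.5
```

```bash
python3 - <<'E'
from h import *
s=robot.get_image("side");save(s,"s29.png",(190,60,450,260),3)
st=robot.state();print(st["clock"],st["ee_pos"],st["gripper_width"],st["force"])
y=np.array(st["tool_rot"])[:,1];print(np.degrees(np.arctan2(y[1],y[0])))
E
```

```text
63.6833 [ 464.79375905 -304.18981384  203.15769862] 17.72805392566046 [ 0.15358716  0.74068965 -0.10854895]
93.58592920802387
```

View pics/s29.png

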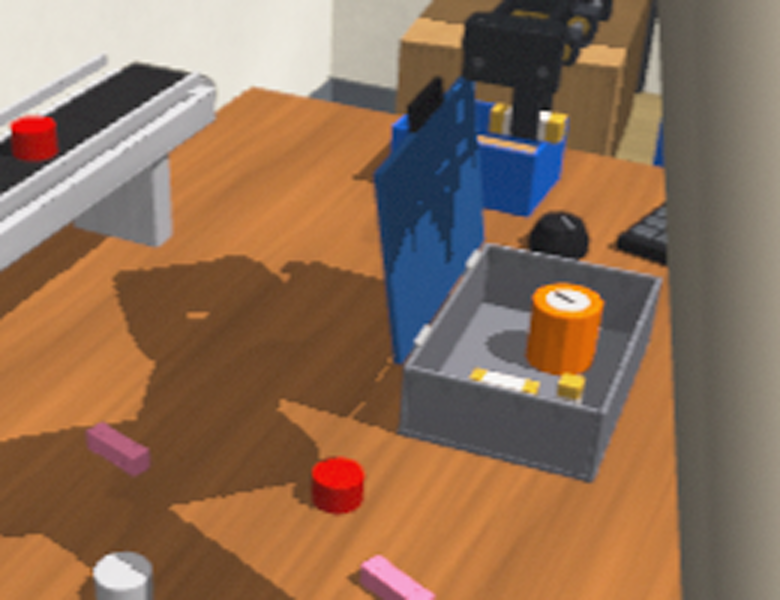

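Request:
send_rows([
  [[0,0,-0.02,0],[0,0,-0.035,0],[0,0,-0.035,0],[0,0,-0.03,0],[0,0,-0.02,0],[0,0,0,0]],
])

```text
clock: 64.18
ee_pos: [463.6, -302.2, 59.8]
tool_rot: [[-0.005, -0.064, 0.998], [0.005, 0.998, 0.064], [-1.0, 0.006, -0.005]]
force: [0.3, 1.5, -1.1]
gripper_width: 17.6
```

Request:
send_rows([
  [[0,0,-0.02,0],[0,0,-0.015,0],[0,0,-0.012,0],[0,0,-0.01,0],[0,0,-0.006,0],[0,0,-0.003,0],[0,0,0,0],[0,0,0,0]],
])

```text
clock: 64.85
ee_pos: [465.2, -305.2, -2.3]
tool_rot: [[0.001, -0.063, 0.998], [-0.001, 0.998, 0.063], [-1.0, -0.001, 0.001]]
force: [-0.4, 0.3, 0.4]
gripper_width: 17.6
```

Request:
send_rows([
  [[0,0,0,0],[0,0,0,0],[0,0,0.01,0],[0,0,0.025,0],[0,0,0.035,0],[0,0,0.035,0],[0,0,0.035,0],[0,0,0.035,0],[0,0,0.035,0],[0,0,0.02,0],[0,0,0,0]],
], hand=0.026)

```text
clock: 65.77
ee_pos: [465.8, -305.9, 232.9]
tool_rot: [[0.007, -0.063, 0.998], [-0.007, 0.998, 0.063], [-1.0, -0.007, 0.006]]
force: [1.4, -0.3, -1.0]
gripper_width: 25.8
```

```bash
python3 - <<'E'
from h import *
s=robot.get_image("side");save(s,"s30.png",(190,60,450,260),3)
st=robot.state();print(st["clock"],st["ee_pos"],st["gripper_width"],st["force"])
E
```

```text
65.8167 [ 465.22842569 -305.3652593   229.90446788] 26.14114369412048 [-0.64339569 -1.16378376 -0.81360417]
```

View pics/s30.png

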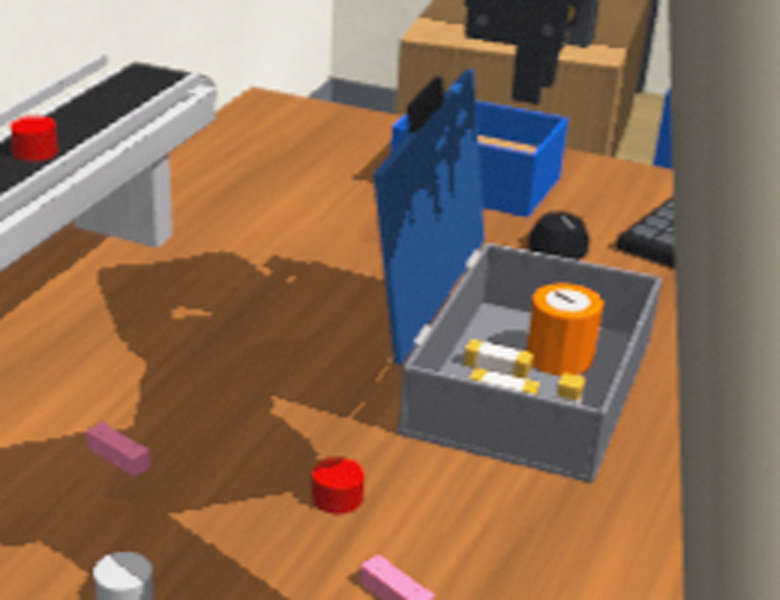

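Request:
send_rows([
  [[0,0,0.02,0],[0,0,0.02,0],[0,0,0,0],[0.025,0.0035,0,0],[0.025,0.0035,0,0],[0.025,0.0035,0,0],[0.025,0.0035,0,0],[0.025,0.0035,0,0],[0,0,0,0],[0,0,0,0],[0,0,0,0]],
], hand=0.0)

```text
clock: 66.73
ee_pos: [589.2, -287.6, 265.8]
tool_rot: [[-0.002, -0.062, 0.998], [0.001, 0.998, 0.062], [-1.0, 0.001, -0.002]]
force: [0.6, -0.1, -0.5]
gripper_width: 0.4
```

```bash
python3 - <<'E'
from h import *
s=robot.get_image("side");save(s,"s31.png",(190,0,450,260),2.9)
t=robot.get_image("top");save(t,"t31.png",(200,100,490,300),2.7)
st=robot.state();print(st["clock"],st["ee_pos"],st["gripper_width"],st["force"],st["q"])
E
```

```text
66.8333 [ 588.95323584 -287.83853408  266.87627698] 0.43380658091352764 [-0.50247098  0.00851624 -0.43697878] [-6.34759562e-01  5.54379578e-01  8.64446802e-01 -1.19017933e-04
  1.72339490e+00 -2.26717040e+00]
```

View pics/s31.png

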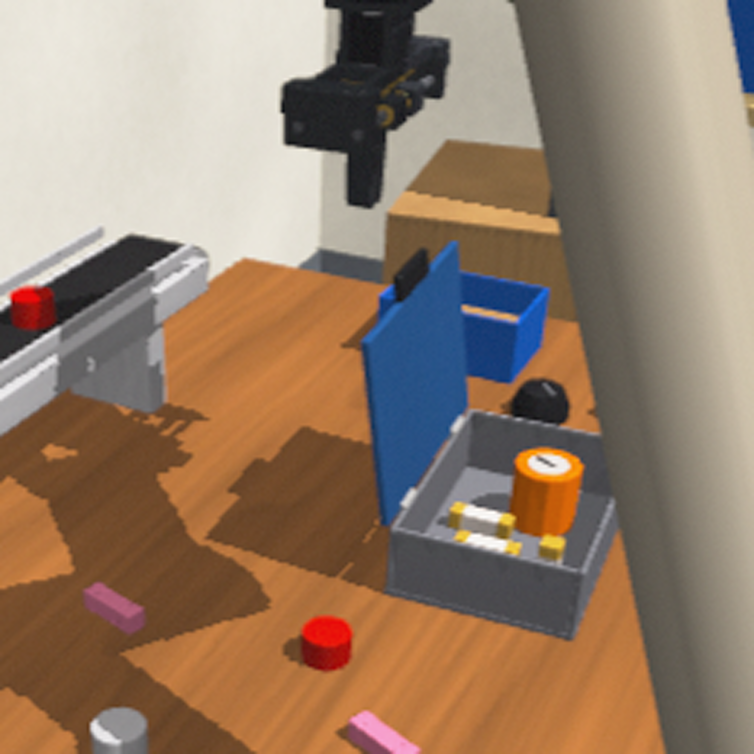

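View pics/t31.png

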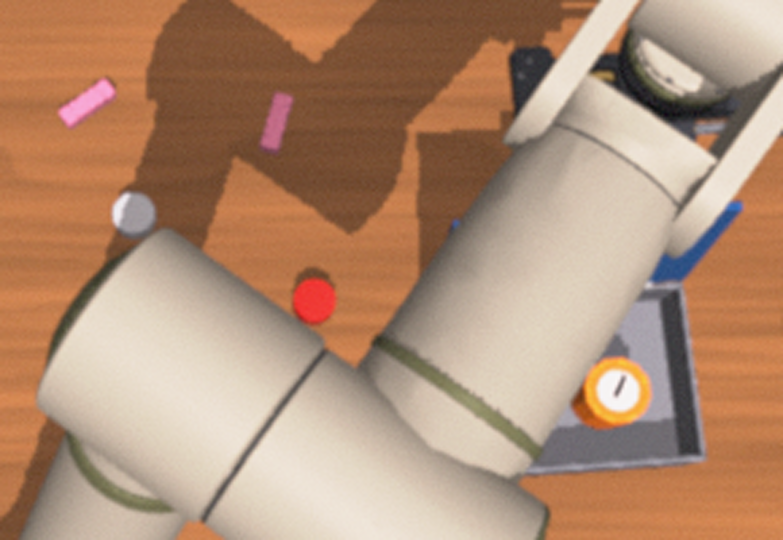

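Request:
send_rows([
  [[0,0.03,0,0],[0,0.03,0,0],[0,0.03,0,0],[0,0.03,0,0],[0,0.03,0,0],[0,0.03,0,0],[0,0.03,0,0],[0,0.03,0,0],[0,0.03,0,0],[0,0.03,0,0]],
])

```text
clock: 67.67
ee_pos: [589.0, 13.3, 267.4]
tool_rot: [[0.0, -0.061, 0.998], [-0.0, 0.998, 0.061], [-1.0, -0.0, 0.0]]
force: [0.1, 0.6, 1.4]
gripper_width: 0.6
```

```bash
python3 - <<'E'
from h import *
t=robot.get_image("top");save(t,"t32.png",(200,100,490,300),2.7)
st=robot.state();print(st["clock"],st["ee_pos"])
E
```

```text
67.7167 [588.68450122  18.01792038 267.68429223]
```

View pics/t32.png

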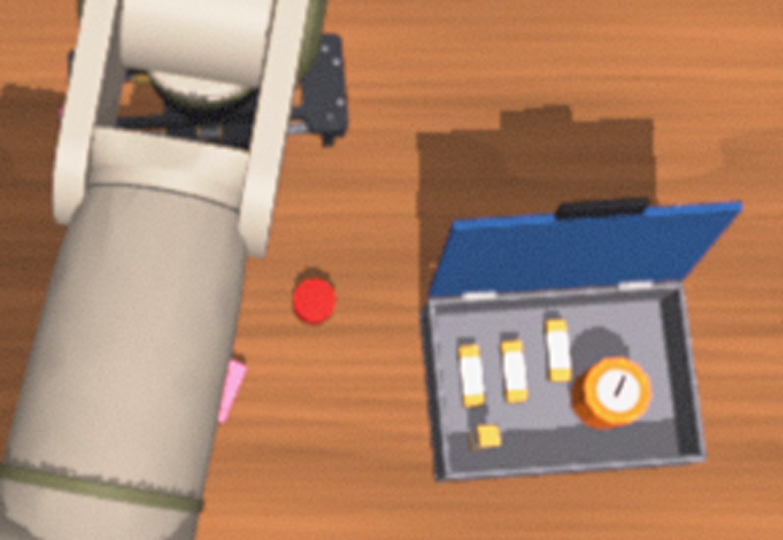

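Request:
send_rows([
  [[0,-0.02,0,0],[0,-0.03,0,0],[0,-0.03,0,0],[0,-0.03,0,0],[0,-0.03,0,0],[0,-0.03,0,0],[0,-0.03,0,0],[0,-0.03,0,0],[0,-0.03,0,0],[0,-0.03,0,0],[0,-0.01,0,0],[0,0,0,0],[0,0,-0.02,0],[0,0,-0.02,0],[0,0,-0.02,0],[0,0,0,0],[0,0,0,0],[0,0,0,0]],
])

```text
clock: 69.22
ee_pos: [590.3, -287.0, 208.8]
tool_rot: [[0.002, -0.063, 0.998], [-0.001, 0.998, 0.063], [-1.0, -0.001, 0.002]]
force: [-0.6, 0.5, 0.2]
gripper_width: 0.4
```

```bash
python3 - <<'E'
from h import *
s=robot.get_image("side");save(s,"s33.png",(250,20,410,200),4)
st=robot.state();print(st["clock"],st["ee_pos"],st["force"])
# path
for th in np.arange(1.7,-0.01,-.17):
    r=160;t=8;print(round(th,2),(511.8-r*np.cos(th)+t*np.sin(th)+9).round(1),(66.5+r*np.sin(th)+t*np.cos(th)-18.7).round(1))
E
```

```text
69.2667 [ 590.34839567 -287.31573079  208.93473759] [-1.01915609  0.26914405 -0.08001099]
1.7 549.3 205.4
1.53 522.3 208.0
1.36 495.1 205.9
1.19 468.8 199.3
1.02 443.9 188.3
0.85 421.2 173.3
0.68 401.4 154.6
0.51 385.1 132.9
0.34 372.6 108.7
0.17 364.5 82.8
0.0 360.8 55.8
```

View pics/s33.png

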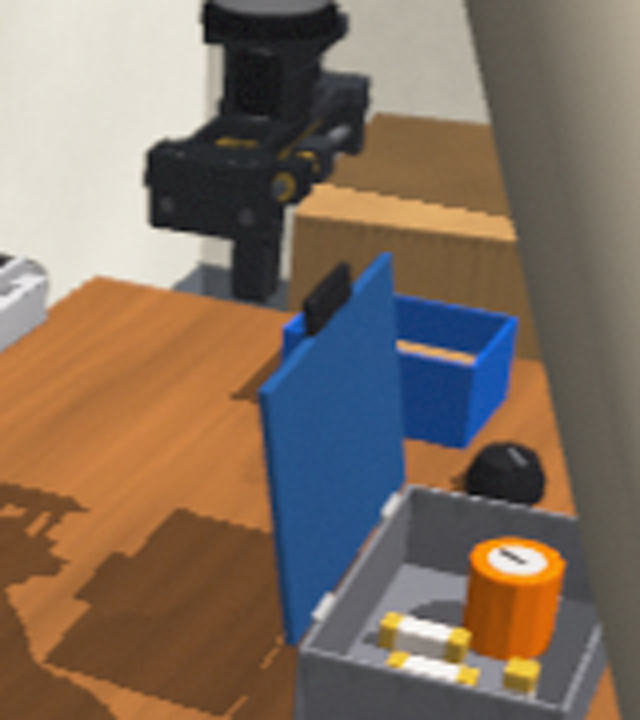

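Request:
send_rows([
  [[-0.02,-0.001,-0.004,0],[-0.021,-0.001,0,0],[-0.0135,-0.001,0,0],[-0.0135,-0.001,0,0],[-0.0135,-0.001,-0.0005,0],[-0.0135,-0.001,-0.0005,0],[-0.013,-0.001,-0.0025,0],[-0.013,-0.001,-0.0025,0]],
])

```text
clock: 69.93
ee_pos: [469.0, -295.6, 198.5]
tool_rot: [[0.003, -0.063, 0.998], [-0.002, 0.998, 0.063], [-1.0, -0.002, 0.003]]
force: [1.4, 0.1, -0.9]
gripper_width: 0.4
```

```bash
python3 - <<'E'
from h import *
s=robot.get_image("side");save(s,"s34.png",(250,20,410,200),4)
st=robot.state();print(st["clock"],st["ee_pos"],st["force"])
E
```

```text
69.9833 [ 467.1932285  -295.70339356  198.12960972] [ 0.54814047 -0.76720085  0.64040391]
```

View pics/s34.png

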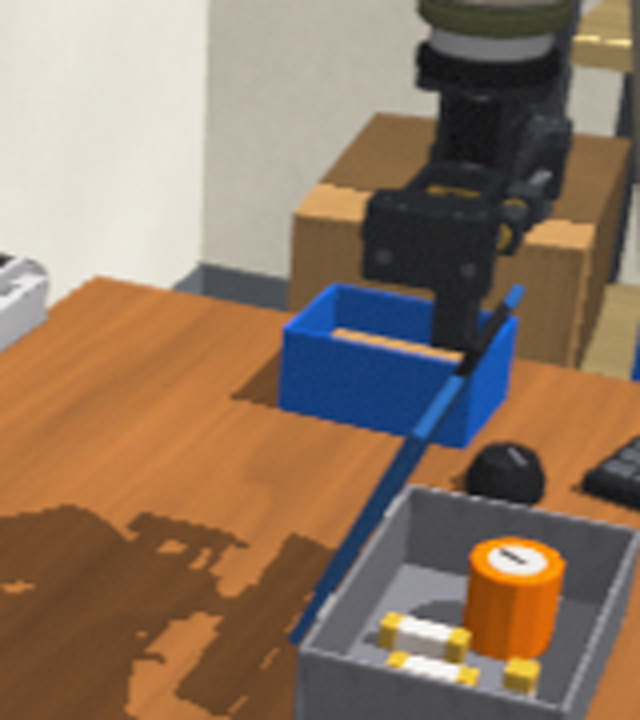

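Lid is being pushed and has come past vertical. Continuing along the arc.

Request:
send_rows([
  [[-0.0125,-0.0008,-0.0055,0],[-0.0125,-0.0008,-0.0055,0],[-0.0115,-0.0007,-0.0075,0],[-0.0115,-0.0007,-0.0075,0],[-0.01,-0.0006,-0.0095,0],[-0.01,-0.0006,-0.0095,0],[-0.008,-0.0005,-0.011,0],[-0.008,-0.0005,-0.011,0],[-0.006,-0.0004,-0.012,0],[-0.006,-0.0004,-0.012,0],[0,0,0,0]],
])

```text
clock: 70.9
ee_pos: [372.4, -301.4, 105.4]
tool_rot: [[-0.001, -0.062, 0.998], [0.001, 0.998, 0.062], [-1.0, 0.001, -0.001]]
force: [-0.1, -0.7, -0.0]
gripper_width: 0.5
```

```bash
python3 - <<'E'
from h import *
s=robot.get_image("side");save(s,"s35.png",(250,20,430,220),3.5)
st=robot.state();print(st["clock"],st["ee_pos"],st["force"])
E
```

```text
70.95 [ 373.0333295  -301.75101568  106.38615176] [0.22059595 0.11758767 0.76451432]
```

View pics/s35.png

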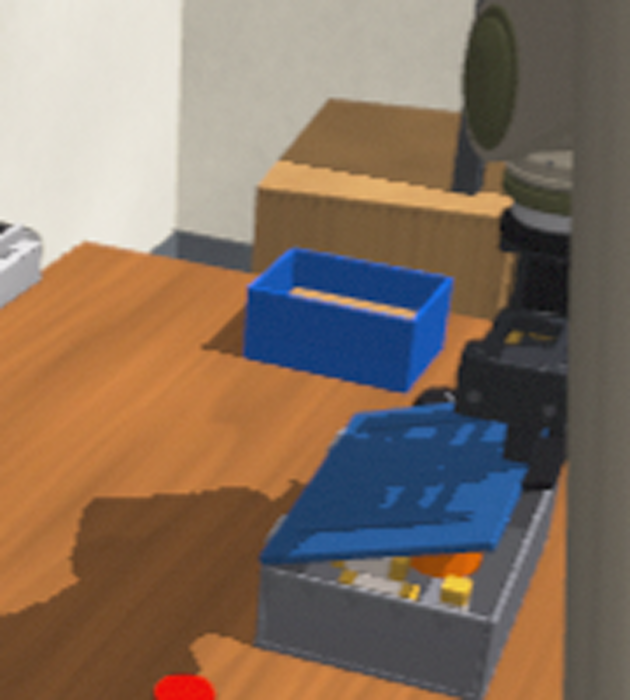

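Request:
send_rows([
  [[-0.002,0,-0.012,0],[-0.002,0,-0.012,0],[0,0,-0.01,0],[0,0,-0.008,0],[0,0,-0.004,0],[0,0,0,0],[0,0,0,0]],
])

```text
clock: 71.53
ee_pos: [369.3, -301.8, 60.5]
tool_rot: [[0.0, -0.063, 0.998], [-0.001, 0.998, 0.063], [-1.0, -0.001, 0.0]]
force: [0.3, -0.1, 0.4]
gripper_width: 0.5
```

Request:
send_rows([
  [[0,0,-0.002,0],[0,0,-0.002,0],[0,0,0,0]],
])

```text
clock: 71.78
ee_pos: [369.0, -301.7, 56.0]
tool_rot: [[0.0, -0.062, 0.998], [-0.0, 0.998, 0.062], [-1.0, -0.0, 0.0]]
force: [-0.4, -0.1, 0.1]
gripper_width: 0.4
```

Request:
send_rows([
  [[0,0,-0.0015,0],[0,0,-0.0015,0],[0,0,0,0]],
])

```text
clock: 72.03
ee_pos: [368.9, -301.7, 53.7]
tool_rot: [[0.0, -0.063, 0.998], [-0.001, 0.998, 0.063], [-1.0, -0.001, 0.0]]
force: [-1.5, 1.8, 10.3]
gripper_width: 0.3
```

Request:
send_rows([
  [[0,0,-0.001,0],[0,0,-0.001,0],[0,0,0,0]],
])

```text
clock: 72.28
ee_pos: [369.0, -301.8, 53.5]
tool_rot: [[0.001, -0.063, 0.998], [-0.002, 0.998, 0.063], [-1.0, -0.002, 0.001]]
force: [-6.1, 6.5, 32.0]
gripper_width: 0.4
```

```bash
python3 - <<'E'
from h import *
s=robot.get_image("side");save(s,"s36.png",(280,80,430,220),4.3)
st=robot.state();print(st["clock"],st["ee_pos"],st["force"],st["torque"])
E
```

```text
72.3333 [ 368.98540092 -301.80589833   53.48124938] [-8.27797834  6.86065362 31.98836294] [ 1.13573305  0.95869195 -0.03468116]
```

View pics/s36.png

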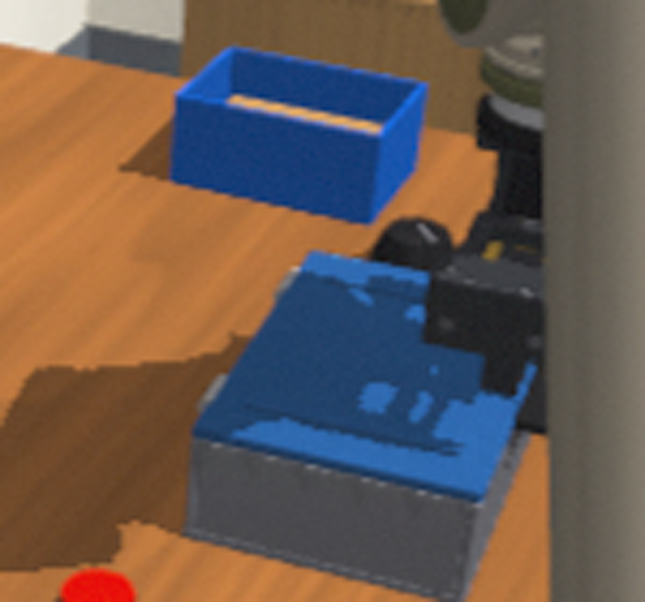

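Request:
send_rows([
  [[0,0,0.005,0],[0,0,0.02,0],[0,0,0.03,0],[0,0.01,0.03,0],[0,0.025,0.03,0],[0,0.03,0.03,0],[0,0.03,0,0],[0,0.03,0,0],[0,0.03,0,0],[0,0.03,0,0],[0,0.03,0,0],[0,0.03,0,0],[0,0.03,0,0],[0,0.03,0,0],[0,0.03,0,0],[0,0.03,0,0],[0,0.03,0,0],[0,0.03,0,0],[0,0,0,0],[0,0,0,0]],
])

```text
clock: 74.0
ee_pos: [368.5, 123.8, 195.4]
tool_rot: [[-0.0, -0.066, 0.998], [-0.0, 0.998, 0.066], [-1.0, -0.0, -0.0]]
force: [0.0, 0.5, 0.4]
gripper_width: 0.3
```

```bash
python3 - <<'E'
from h import *
s=robot.get_image("side");save(s,"s37.png",(280,80,430,220),5)
t=robot.get_image("top");save(t,"t37.png",(200,100,490,300),2.7)
st=robot.state();print(st["clock"],st["ee_pos"],st["force"])
for n,p in(("t",t),("s",s)):print(n,[(np.round(d["location"]),round(d["conf"],2)) for d in robot.spot_point(p,"lid_tab")])
a=robot.spot_point(t,"lid_tab");b=robot.spot_point(s,"lid_tab")
if a and b: print(tri(t,a[0]["location"],s,b[0]["location"]))
x=[511.8-170*.998,-292-170*.061]
for th in(0,.05,.1):print(th,proj(t,x+[70.5+170*th]),proj(s,x+[70.5+170*th]))
E
```

```text
74.1 [368.84216524 122.40195249 195.39275405] [-0.6495469  -0.63424036  0.5132246 ]
t [(array([417., 280.]), 0.74)]
s [(array([407., 171.]), 0.91)]
[ 340.15472464 -310.78534505   70.79153691]
0 [412.93579182 278.12400452] [406.99537009 172.69413334]
0.05 [413.83764578 277.91335188] [407.60479743 169.66720793]
0.1 [414.75223734 277.69972401] [408.21997697 166.61171232]
```

View pics/s37.png

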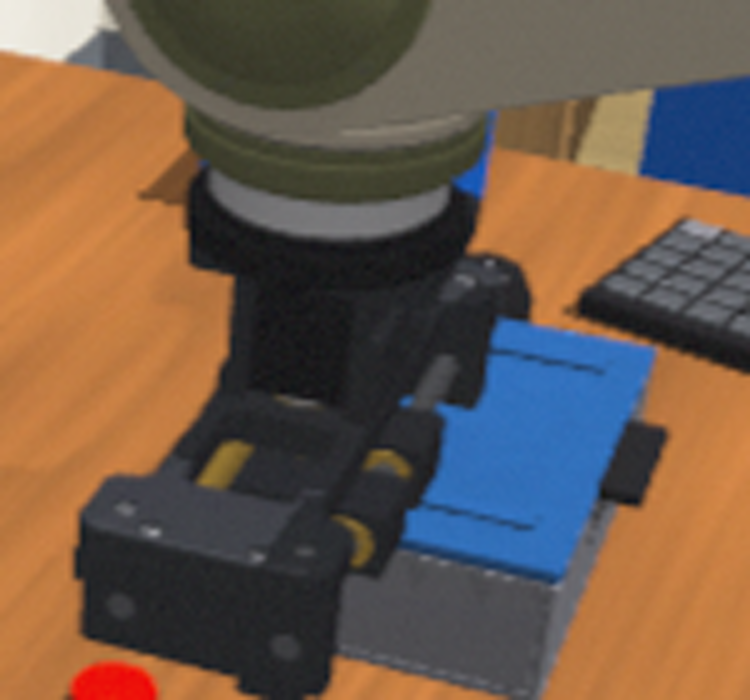

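View pics/t37.png

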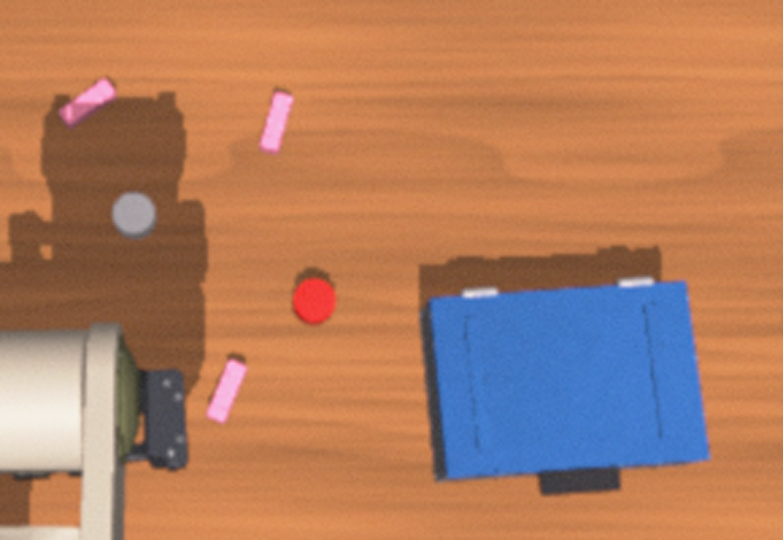

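```bash
python3 -c "
from cell import robot
print(robot.job_done())"
```

```text
the job is handed in; nothing more can be done
None
```

I handed in the job at about 74 s of the 210 s allowed. The cap, the holder's fuse and all three loose fuses are in the grey case, and the lid is shut. No verdict was reported.

- **Cap:** it took three 240° strokes, plus a small extra turn, with almost no side or vertical force. It then lifted free.
- **Fuses:** I pulled the holder's fuse and collected the three white and brass ones from the bench. The pink look-alikes stayed where they were.
- **Lid:** I pushed it down from behind its tab and pressed until it stopped hard at 32 N.

**Last checks**
- A top view just before closing showed the cap and all four fuses inside the case.
- Afterwards the lid lies flush, with the tab measured at 70.8 mm high against about 70.5 mm expected when closed. No white fuses remain on the bench.
- The red and metal discs had not moved. The black disc was hidden under the arm in the last picture, so I did not recheck it, but nothing touched it on the way.

**What disagreed or failed**
- **Tool point:** the reported tool point turned out to lie about 19 mm below the real fingertips. Because of that, the first grasps of the holder's fuse and of the first loose fuse closed on nothing. I measured the offset in the pictures, allowed for it and repeated the grasps.
- **Lid tab:** its triangulated horizontal position was about 9 mm off in both x and y, although its height agreed.

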